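# Pack and seal a sample dry box

### The job

First lift the hand scanner out of the open dry box and hang it by its cross bar in the fork of the sprung balancer arm: let the arm sink gently under the weight and keep hold until it has settled, only then let go. Then stand all the sample jars upright in the box and lay the blue lid squarely on it. Finally, let go of the lid and press its four corners fully down one after another, each to its stop before the next, until the lid is flat and sealed, leaving the stapler and the tumbler alone.

Things in the scene. Friction and masses are not known exactly. Their poses are not given: they have to be found in the camera images.
- box_rim (a point): Centre of the mouth of the grey open dry box (fixed), level with the rim's top, 71 mm above the bench. x across its short side, y along its long side, z up. Rim 174 (x) by 240 (y) mm outside. On each rim corner, at x +-78, y +-111 mm, stands a black rubber gasket block 18 mm square, 10 mm above the rim until pressed
- box_floor (a point): Centre of the box's inner floor, 66 mm below box_rim and 5 mm above the bench; same axes. Inside the box is 134 mm (x) by 200 mm (y), walls 5 mm thick with a 15 mm flange round the top
- corner_pp (a joint): How far (m) the gasket block at the box's +x +y corner has been pressed down: 0 standing up, about 0.010 at its stop, when the lid over it is home on the rim. Takes about 9 N; no spring, it stays where pressed
- corner_pm (a joint): How far (m) the gasket block at the box's +x -y corner has been pressed down: 0 standing up, about 0.010 at its stop, when the lid over it is home on the rim. Takes about 9 N; no spring, it stays where pressed
- corner_mp (a joint): How far (m) the gasket block at the box's -x +y corner has been pressed down: 0 standing up, about 0.010 at its stop, when the lid over it is home on the rim. Takes about 9 N; no spring, it stays where pressed
- corner_mm (a joint): How far (m) the gasket block at the box's -x -y corner has been pressed down: 0 standing up, about 0.010 at its stop, when the lid over it is home on the rim. Takes about 9 N; no spring, it stays where pressed
- lid_handle (a point): Centre of the blue lid's black bar handle: bar 16 mm thick (lid's x), 16 mm high, 110 mm long (lid's y). Lid 192 (x) by 258 (y) mm, about 0.42 kg, flat on the bench at first, may go either way round. This point is 53 mm above box_rim when the lid rests on unpressed blocks, 43 mm when home
- lid_top (a point): Centre of the lid's top face, 37 mm below lid_handle, same axes. The plate is 6 mm thick; a skirt hangs 12 mm below it and fits round the box rim with 5 mm to spare each side. White dots at x +-78, y +-111 mm mark where to press, over the blocks. With some corners down and others up the lid may rock
- scanner_grip (a point): Centre of the hand scanner's orange grip: 26 mm thick (x), 40 mm wide (y), from 35 mm below to 25 mm above this point. z up. At the start the scanner stands upright in the box, foot 128 mm below this point; its black body is 50 (x) by 46 (y) mm, 60 mm high. 0.38 to 0.54 kg
- scanner_bar (a point): Middle of the scanner's steel cross bar, 43 mm straight below scanner_grip; the bar is 10 mm thick and 130 mm long, along the scanner's y
- fork_rest (a point): Where the bar's middle lies when hung: between the two red V rests of the arm's fork, about 0.186 m up when empty. The rests are 90 mm apart along y (80 mm clear between the prongs), open upwards, and catch a bar laid along y (either way round), lowered from above, body between the prongs, within 12 mm. x points along the boom to the post; axes tip with the arm
- swing: The sprung balancer arm, hinged on its post 260 mm from the fork; origin near the fork. Empty, it rests at its upper stop; under the scanner's weight it settles with the fork 45 to 80 mm lower. Each newton lowers it by about 15 mm, and it springs back
- jar0_mid (a point): Centre of an amber sample jar with a white cap: upright cylinder 56 mm in diameter, 58 mm tall, this point half-way up; z is its axis. About 0.18 kg. Stands on the bench left of the box. Two to four jars are present. Hold it near its top to set it in the box, so that the gripper clears the rim
- jar1_mid (a point): Centre of an amber sample jar with a white cap: upright cylinder 56 mm in diameter, 58 mm tall, this point half-way up; z is its axis. About 0.18 kg. Stands on the bench left of the box. Two to four jars are present. Hold it near its top to set it in the box, so that the gripper clears the rim
- jar2_mid (a point): Centre of an amber sample jar with a white cap: upright cylinder 56 mm in diameter, 58 mm tall, this point half-way up; z is its axis. About 0.18 kg. Stands on the bench left of the box. Two to four jars are present. Hold it near its top to set it in the box, so that the gripper clears the rim
- jar3_mid (a point): Centre of an amber sample jar with a white cap: upright cylinder 56 mm in diameter, 58 mm tall, this point half-way up; z is its axis. About 0.18 kg. Stands on the bench left of the box. Two to four jars are present. Hold it near its top to set it in the box, so that the gripper clears the rim
- stapler: Black stapler, 36 x 140 x 42 mm, bystander; origin under its centre
- tumbler: Pink tumbler, 66 mm in diameter, 110 mm tall, bystander; origin under its centre
Things that resemble listed ones, but are neither listed nor needed, are in the scene too. What is shaped like the part that bears jar3_mid but turquoise is not meant.

How it is judged:
On the way, in this order (a step that is already met when the one before it is completed fails the run):
1. the scanner's bar lies in the fork, the arm has sunk under it and come to rest while the gripper still holds the scanner (height (world z) of fork_rest between 0.08 and 0.158 m and distance between scanner_bar and fork_rest below 0.02 m and linear speed of swing below 0.015 m/s and contact force between the fingers and scanner above 0.5 N), for 0.2 s.
2. the scanner hangs released and all the jars stand upright in the box, released (height (world z) of fork_rest between 0.08 and 0.158 m and distance between scanner_bar and fork_rest below 0.02 m and x of jar0_mid in the frame of box_floor between -0.067 and 0.067 m and y of jar0_mid in the frame of box_floor between -0.1 and 0.1 m and z of jar0_mid in the frame of box_floor between 0.02 and 0.037 m and angle between each of jar0_mid, jar1_mid, jar2_mid, jar3_mid's own z axis and vertical below 0.15 rad and x of jar1_mid in the frame of box_floor between -0.067 and 0.067 m and y of jar1_mid in the frame of box_floor between -0.1 and 0.1 m and z of jar1_mid in the frame of box_floor between 0.02 and 0.037 m and x of jar2_mid in the frame of box_floor between -0.067 and 0.067 m and y of jar2_mid in the frame of box_floor between -0.1 and 0.1 m and z of jar2_mid in the frame of box_floor between 0.02 and 0.037 m and x of jar3_mid in the frame of box_floor between -0.067 and 0.067 m and y of jar3_mid in the frame of box_floor between -0.1 and 0.1 m and z of jar3_mid in the frame of box_floor between 0.02 and 0.037 m and contact force between the fingers and scanner below 0.1 N and contact force between the fingers and jar0 below 0.1 N and contact force between the fingers and jar1 below 0.1 N and contact force between the fingers and jar2 below 0.1 N and contact force between the fingers and jar3 below 0.1 N), for 0.2 s.
3. the lid lies on the box, square to it, released (horizontal distance between lid_handle and box_rim below 0.012 m and angle between the y axis of lid_handle and the y axis of box_rim, either way round below 0.1 rad and z of lid_handle in the frame of box_rim below 0.058 m and contact force between the fingers and lid below 0.1 N), for 0.2 s.
4. one corner is pressed down (over 8 mm) while the other three are still up (under 6 mm) (((value of joint corner_pp above 0.008 m and value of joint each of corner_pm, corner_mp, corner_mm below 0.006 m) or (value of joint each of corner_pp, corner_mp, corner_mm below 0.006 m and value of joint corner_pm above 0.008 m) or (value of joint each of corner_pp, corner_pm, corner_mm below 0.006 m and value of joint corner_mp above 0.008 m) or (value of joint each of corner_pp, corner_pm, corner_mp below 0.006 m and value of joint corner_mm above 0.008 m))), for 0.1 s.
5. two corners are down, the other two still up (((value of joint each of corner_pp, corner_pm above 0.008 m and value of joint each of corner_mp, corner_mm below 0.006 m) or (value of joint each of corner_pp, corner_mp above 0.008 m and value of joint each of corner_pm, corner_mm below 0.006 m) or (value of joint each of corner_pp, corner_mm above 0.008 m and value of joint each of corner_pm, corner_mp below 0.006 m) or (value of joint each of corner_pp, corner_mm below 0.006 m and value of joint each of corner_pm, corner_mp above 0.008 m) or (value of joint each of corner_pp, corner_mp below 0.006 m and value of joint each of corner_pm, corner_mm above 0.008 m) or (value of joint each of corner_pp, corner_pm below 0.006 m and value of joint each of corner_mp, corner_mm above 0.008 m))), for 0.1 s.
6. three corners are down, the last still up (((value of joint each of corner_pp, corner_pm, corner_mp above 0.008 m and value of joint corner_mm below 0.006 m) or (value of joint each of corner_pp, corner_pm, corner_mm above 0.008 m and value of joint corner_mp below 0.006 m) or (value of joint each of corner_pp, corner_mp, corner_mm above 0.008 m and value of joint corner_pm below 0.006 m) or (value of joint corner_pp below 0.006 m and value of joint each of corner_pm, corner_mp, corner_mm above 0.008 m))), for 0.1 s.
At the end, for the whole second after the job is handed in: The scanner hangs still, bar within 20 mm of the rests, fork 80 to 158 mm above the bench; every jar stands upright in the box; the lid is centred within 12 mm, flat within 0.02 rad, its handle 38 to 45.5 mm above the rim, all four blocks pressed at least 8.5 mm (height (world z) of fork_rest between 0.08 and 0.158 m and distance between scanner_bar and fork_rest below 0.02 m and linear speed of swing below 0.015 m/s and x of jar0_mid in the frame of box_floor between -0.067 and 0.067 m and y of jar0_mid in the frame of box_floor between -0.1 and 0.1 m and z of jar0_mid in the frame of box_floor between 0.02 and 0.037 m and angle between each of jar0_mid, jar1_mid, jar2_mid, jar3_mid's own z axis and vertical below 0.15 rad and x of jar1_mid in the frame of box_floor between -0.067 and 0.067 m and y of jar1_mid in the frame of box_floor between -0.1 and 0.1 m and z of jar1_mid in the frame of box_floor between 0.02 and 0.037 m and x of jar2_mid in the frame of box_floor between -0.067 and 0.067 m and y of jar2_mid in the frame of box_floor between -0.1 and 0.1 m and z of jar2_mid in the frame of box_floor between 0.02 and 0.037 m and x of jar3_mid in the frame of box_floor between -0.067 and 0.067 m and y of jar3_mid in the frame of box_floor between -0.1 and 0.1 m and z of jar3_mid in the frame of box_floor between 0.02 and 0.037 m and horizontal distance between lid_handle and box_rim below 0.012 m and angle between the y axis of lid_handle and the y axis of box_rim, either way round below 0.1 rad and z of lid_handle in the frame of box_rim between 0.038 and 0.0455 m and angle between lid_handle's own z axis and vertical below 0.02 rad and value of joint each of corner_pp, corner_pm, corner_mp, corner_mm above 0.0085 m and linear speed of lid below 0.02 m/s and linear speed of scanner below 0.05 m/s); the robot touches nothing.
It fails at once if the arm is dropped under the load (its fork moves faster than 0.16 m/s) (linear speed of swing above 0.16 m/s).
It fails at once if the stapler is pushed more than 30 mm or tipped over (distance of stapler from where it was at the start of the episode above 0.03 m or angle between stapler's own z axis and vertical above 0.5 rad).
It fails at once if the tumbler is pushed more than 30 mm or tipped over (distance of tumbler from where it was at the start of the episode above 0.03 m or angle between tumbler's own z axis and vertical above 0.5 rad).
Of jar0, jar1, jar2, jar3 only 2 to 4 are there at a start; the rules pass over those that are not, and their reading is None.
At some moment in a run one of jar0, jar1, jar2, jar3 may be knocked a few centimetres aside while the robot is not near it.
It also fails if it takes over 210 s, if anything falls off the work surface, if the arm or the gripper's body presses on something with over 40 N, if the wrist force passes 120 N, or if a joint passes its speed limit or range.

### The arm

A 6-joint arm with a two-finger parallel gripper is mounted at the origin on the work surface. World frame = base frame: x ahead of the robot, y to its left, z up, the work surface at z = 0. Lengths are in m, angles in rad, forces in N, time in s.
With the tool pointing down it reaches from about 0.35 to 0.975 m from the base axis. Payload 4.9 kg.
Tool frame: the origin (TCP) lies on the centre line of the jaws, within the pads' length; the fingertips stand 19 mm ahead of it and the grasp point (between the pads) is the TCP; z points along the fingers, y is the line along which they close (so a half turn about z gives the same grasp; the last joint's range is limited). The gripper opens to 85 mm and grips with 20 to 120 N. Pads are 22 mm wide; open, the fingers measure 114 mm over their backs; the gripper's body (76 mm by 85 mm) begins 54 mm behind the grasp point. The pads swing forward as they close: fully open they stand 13 mm farther back than shut.
Start: joints at [-1.468, 0.053, 1.613, -0, 1.476, -0.119], TCP at [0.137, -0.61, 0.229] pointing down, gripper open.
Joint ranges: [-3.01, 3.01], [-1.01, 2.22], [0.06, 2.58], [-1.02, 4.17], [0.09, 2.62], [-3.14, 3.14]. Speed limits (rad/s): [2.57, 2.57, 3.14, 3.14, 3.14, 3.14].

### API

Orientations are given as [roll, pitch, yaw] about the fixed x, y, z axes, in that order (R = Rz(yaw) Ry(pitch) Rx(roll)).
In Python, from cell import * gives the robot as it stands. The module is installed in compiled form; this text tells all that it offers.
- The arm moves only by the tool drive_tool, never from a script. Its argument "series" is a list of rows, each a list of 6 numbers: the shift along the tool's x, y, z normalised to -1 to 1, where 1 is 0.4 m, then the turn, a rotation vector about the tool's x, y, z normalised to -1 to 1, where 1 is pi rad. In form: [[dx, dy, dz, ax, ay, az], ...]. A call has 1 to 10 rows; each row shifts and turns the commanded pose from where the row before left it, along the tool's axes as they then stand; what a row does not reach is not made up. A row lasts 1/12 s, in which the tool goes at most 41.7 mm and 7.16 degrees, less where a joint would pass 70% of its speed; a pose out of reach is approached as far as the arm can. A call with a number of a shift or a turn outside -1 to 1 is refused whole. A call with a gripper value outside its range is refused whole. "jaw" is the opening, from 0 (shut) to 1 (fully open), set as the call begins (left out, the last holds). The fingers move at their own pace and stop on an object; "newtons" is the grip in N (left out, the last holds). Time passes only in rows, so rows that do not move let the fingers close. It gives the time, the measured TCP pose, the force, the opening and the grip force at its end, in the units of the state.
- get_obs(): the state, without advancing time (a new reading comes with each control period).
- camera(name): name is "scene" or "top" or "wrist"; returns a dict with "color" (420x560x3 uint8, red, green, blue), "z_map" (420x560 float32, m along the optical axis (not along the pixel's ray), 0 where there is no reading), "fx", "fy", "cx", "cy" (pixels), "cam_to_world" (4x4, takes a point from camera to world coordinates); the wrist camera has in their place "T_tool_cam" (4x4, takes a point from camera to tool coordinates, whose origin is the TCP and whose axes are the flange's). Camera axes: x right, y up, looking along -z (the intrinsics and any distortion apply to the point x, -y, -z); pixel columns grow to the right and rows downward; lengths in m; the calibration is good to about 2 mm. A picture is of the moment at which its call begins: read the wrist's pose just before it.
- hand_in(): hands the job in; it is judged then, once.
The state is a dict: "time": time; "joint_positions": joint angles; "joint_vel": joint speeds; "tau": joint torques, N m; "ee_pos": TCP position; "tcp_rot": TCP orientation; "ft_force": force on the tool from outside, world axes, zero at the start; "moment": the same for the moment, N m; "width": finger opening in m; "grasp_force": force on a finger pad.
Only numpy, scipy, OpenCV 4.12 (cv2) and the standard library are available. Lean on these libraries where they do the work, as an engineer would, in place of code of your own. Each camera call takes 0.05 s, during which the arm holds its last target. There are 200 camera calls.

## Working session

There is one attempt and no reset: what is moved stays moved. The work goes in short steps, Python scripts to look and compute and a tool call to move; the robot and the scene stay as the last step left them, time stands still between calls to the robot, and variables do not carry over. Pictures are saved under pics/ and viewed, at most 14 in all, crops included, and the job is handed in when it is done.

Besides the shell and the picture viewer there is one more tool, called after "Request:" by a JSON object that holds its "method" and its "body". drive_tool: Moves the arm, as the interface text tells. Its arguments: {"type":"object","properties":{"series":{"type":"array","items":{"type":"array","items":{"type":"number"}}},"jaw":{"type":"number"},"newtons":{"type":"number"}},"required":["series"]}

```bash
mkdir -p pics; cat > h.py <<'E'
from cell import *
import numpy as np, cv2
from scipy.spatial.transform import Rotation as R
def snap(name,tag):
    o=get_obs(); c=camera(name); c['o']=o
    if name=='wrist':
        T=np.eye(4); T[:3,:3]=R.from_euler('xyz',o['tcp_rot']).as_matrix(); T[:3,3]=o['ee_pos']
        c['cam_to_world']=T@np.array(c['T_tool_cam'])
    cv2.imwrite(f'pics/{tag}.png',c['color'][:,:,::-1])
    np.savez(f'pics/{tag}.npz',**{k:c[k] for k in('color','z_map','fx','fy','cx','cy','cam_to_world')})
    return c
def load(tag): return dict(np.load(f'pics/{tag}.npz'))
def cloud(c):
    z=c['z_map']; v,u=np.mgrid[:z.shape[0],:z.shape[1]]
    P=np.stack([(u-c['cx'])/c['fx']*z,-(v-c['cy'])/c['fy']*z,-z,np.ones_like(z)],-1)
    W=P@np.array(c['cam_to_world']).T; W=W[...,:3]; W[z==0]=np.nan
    return W
def st():
    o=get_obs(); print({k:np.round(o[k],4).tolist() for k in('time','ee_pos','tcp_rot','ft_force','width','grasp_force','joint_positions')})
    return o
E
python3 - <<'E'
from h import *
o=st()
a=snap('top','top0'); b=snap('scene','scene0')
for c in(a,b): print(c['fx'],c['fy'],c['cx'],c['cy'],np.round(c['cam_to_world'],3).tolist())
print([k for k in a])
E
```

```text
{'time': 0.0, 'ee_pos': [0.1374, -0.6091, 0.228], 'tcp_rot': [-3.1395, -0.0002, 0.2218], 'ft_force': [0.6631, -0.6102, -0.2299], 'width': 0.0854, 'grasp_force': 0.0, 'joint_positions': [-1.468, 0.0534, 1.6143, -0.0, 1.476, -0.119]}
422.61473916298695 422.61473916298695 279.79327529713566 208.22287997583555 [[-0.024, 0.999, -0.04, 0.539], [-0.999, -0.023, 0.028, 0.034], [0.027, 0.041, 0.999, 1.406], [0.0, 0.0, 0.0, 1.0]]
464.93127042269373 464.93127042269373 270.56951221658755 209.08654708955427 [[0.298, -0.756, 0.583, 1.292], [0.955, 0.232, -0.186, -0.212], [0.006, 0.612, 0.791, 1.07], [0.0, 0.0, 0.0, 1.0]]
['color', 'z_map', 'fx', 'fy', 'cx', 'cy', 'cam_to_world', 'o']
```

View pics/top0.png

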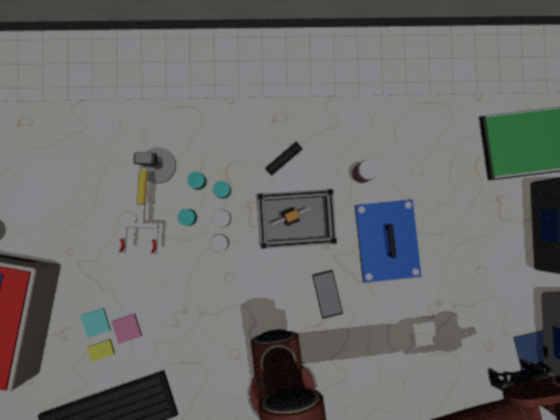

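View pics/scene0.png

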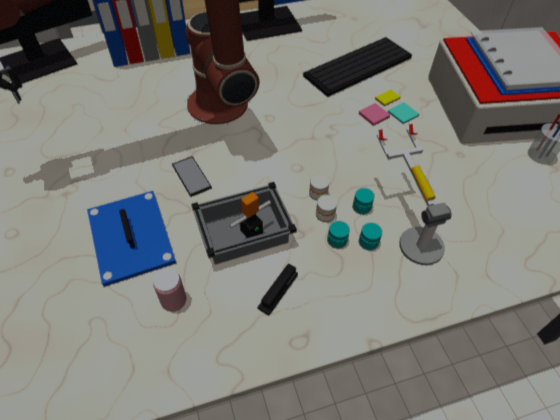

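Top view shows two white-capped amber jars at (222,218) and (220,242). The three turquoise ones at (196,180), (221,189) and (186,217) are decoys. The box with the scanner is around (297,218), the lid around (388,241), the fork rests around (123,244)/(154,246), the stapler at (284,158) and the tumbler at (368,170). I'll confirm this in an enlarged crop and measure.

```bash
python3 - <<'E'
from h import *
c=load('top0'); 
im=cv2.resize(c['color'][130:290,110:430],None,fx=2.5,fy=2.5,interpolation=cv2.INTER_CUBIC)
im=np.clip(im.astype(float)*1.6,0,255).astype(np.uint8)
cv2.imwrite('pics/crop0.png',im[:,:,::-1][:, :800])
W=cloud(c); hsv=cv2.cvtColor(c['color'],cv2.COLOR_RGB2HSV)
for n,(u,v) in dict(jarA=(222,218),jarB=(220,242),teal1=(196,180),tumbler=(368,170),stapler=(284,158),bench=(240,300)).items(): print(n,np.round(W[v,u],4))
def blob(m,n):
    k,l,s,ce=cv2.connectedComponentsWithStats(m.astype(np.uint8))
    for i in range(1,k):
        if s[i,4]>8: p=W[l==i]; print(n,s[i].tolist(),np.round(ce[i],1),np.round(np.nanmedian(p,0),4),'zmax',np.round(np.nanmax(p[:,2]),4))
H,S,V=[hsv[...,i].astype(int) for i in range(3)]
roi=np.zeros(H.shape,bool); roi[100:300,105:440]=1
blob(roi&(S>150)&(V>60)&((H<4)|(H>174)),'red')
blob(roi&(S>150)&(V>60)&(H>8)&(H<20),'orange')
lid=np.zeros(H.shape,bool); lid[195:290,350:430]=1
blob(lid&(S<90)&(V>110)&(abs(W[...,2]-0.02)<0.02)&~((W[...,2]<0.006)),'dot')
blob(roi&(S<60)&(V<50)&(abs(W[...,2]-0.08)<0.02)&(W[...,1]<0.1)&(W[...,1]>-0.2),'gasket')
blob(roi&(S<60)&(V<50)&(abs(W[...,2]-0.055)<0.02)&(W[...,1]<-0.2),'handle')
blob(roi&(H>100)&(H<125)&(S>120)&(V>60),'lid')
blob(roi&(S<50)&(V>110)&(abs(W[...,2]-0.06)<0.01)&(W[...,1]>0.1),'jar')
E
```

```text
jarA [0.5667 0.1802 0.0558]
jarB [0.4905 0.1884 0.0523]
teal1 [0.6892 0.2597 0.0609]
tumbler [ 0.7031 -0.2786  0.1129]
stapler [ 0.7571 -0.0226  0.0413]
bench [ 0.2961  0.1324 -0.0019]
red [121, 240, 4, 11, 22] [122.1 244.8] [0.4935 0.4512 0.1858] zmax 0.1961
red [153, 240, 3, 12, 21] [153.9 245.3] [0.4913 0.3613 0.186 ] zmax 0.1982
orange [285, 210, 13, 12, 97] [291.  215.5] [ 0.5684 -0.0342  0.1572] zmax 0.1637
dot [405, 201, 7, 8, 38] [407.8 204.7] [ 0.596  -0.4298  0.0194] zmax 0.0274
dot [358, 206, 7, 7, 40] [361.1 209.2] [ 0.5861 -0.2737  0.0191] zmax 0.0238
dot [412, 268, 7, 8, 40] [415.2 271.6] [ 0.3745 -0.4464  0.0191] zmax 0.0279
dot [365, 273, 8, 8, 41] [368.5 276.5] [ 0.3633 -0.2906  0.0198] zmax 0.0252
gasket [297, 191, 29, 3, 35] [311.7 192.4] [ 0.6411 -0.1044  0.0722] zmax 0.0788
gasket [327, 190, 6, 21, 41] [330.1 196.3] [ 0.6339 -0.1644  0.0781] zmax 0.0858
gasket [258, 194, 5, 13, 34] [260.1 198.3] [0.629  0.0576 0.0796] zmax 0.0871
gasket [265, 194, 27, 3, 32] [277.5 194.5] [0.6363 0.0021 0.0719] zmax 0.0769
gasket [261, 208, 3, 31, 34] [261.6 223.8] [0.546  0.054 
[... 275 characters left out ...]
, 241, 13, 2, 16] [317.2 241.6] [ 0.4838 -0.1203  0.0721] zmax 0.0773
gasket [261, 243, 5, 5, 20] [263.1 245. ] [0.4789 0.0514 0.0821] zmax 0.0852
gasket [281, 243, 14, 2, 19] [288.4 243.7] [ 0.48   -0.0304  0.0734] zmax 0.0784
gasket [296, 242, 12, 2, 18] [302.1 242.6] [ 0.4819 -0.073   0.0717] zmax 0.0774
gasket [268, 244, 12, 2, 15] [274.  244.7] [0.4778 0.0138 0.072 ] zmax 0.078
handle [389, 226, 6, 31, 93] [391.4 241.3] [ 0.4802 -0.3585  0.0634] zmax 0.0733
lid [356, 201, 64, 81, 3997] [387.3 240.5] [ 0.4802 -0.3546  0.0186] zmax 0.0708
jar [212, 210, 18, 17, 227] [220.7 218.1] [0.5665 0.1834 0.0583] zmax 0.066
jar [210, 235, 17, 17, 231] [218.3 243. ] [0.4877 0.1935 0.0582] zmax 0.0671
```

View pics/crop0.png

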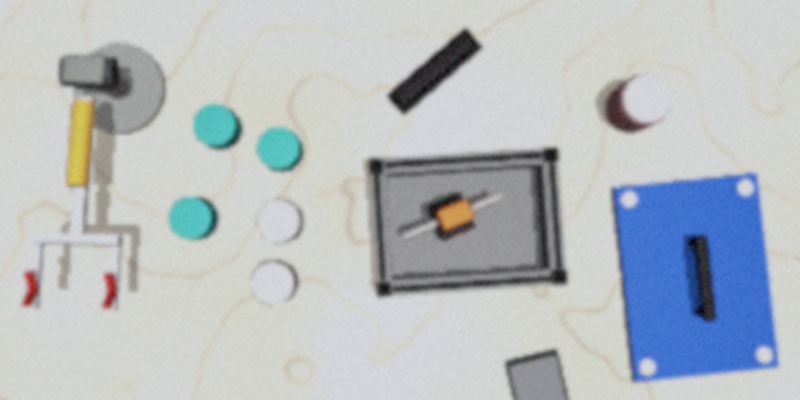

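Crop confirms it: two white-capped jars at crop (278,221) and (273,283), all others turquoise. The box gaskets are at (376,166), (551,155), (384,288) and (559,277), and the bar ends at (402,234) and (500,196).

```bash
cat >> h.py <<'E'
def ray(c,u,v,z):
    T=np.array(c['cam_to_world']); d=T[:3,:3]@np.array([(u-c['cx'])/c['fx'],-(v-c['cy'])/c['fy'],-1]); o=T[:3,3]
    return o+d*(z-o[2])/d[2]
E
python3 - <<'E'
from h import *
c=load('top0'); W=cloud(c)
cr=lambda x,y:(x/2.5+110-.3,y/2.5+130-.3)
G=[ray(c,*cr(*p),.081) for p in((376,166),(551,155),(384,288),(559,277))]
G=np.array(G); print('gask',np.round(G,4).tolist(),'ctr',G.mean(0))
dy=(G[0]-G[1]+G[2]-G[3]); dx=(G[0]-G[2]+G[1]-G[3])
print('len',np.linalg.norm(dy)/2,np.linalg.norm(dx)/2,'yaw',np.arctan2(-dy[0],dy[1]),np.arctan2(dx[1],dx[0]))
# rim via depth: points at z 0.065..0.09 around box
m=(W[...,2]>.064)&(W[...,2]<.09)&(abs(W[...,0]-.557)<.12)&(abs(W[...,1]+.057)<.15)
P=W[m][:,:2].astype(np.float32); print('rim rect',cv2.minAreaRect(P))
E=[ray(c,*cr(*p),.09) for p in((402,234),(500,196))]
d=E[0]-E[1]; print('bar',np.round(E,4).tolist(),np.linalg.norm(d),'yaw',np.arctan2(d[1],d[0]),'mid',(E[0]+E[1])/2)
m=(W[...,2]>.145)&(W[...,2]<.175)&(abs(W[...,0]-.568)<.04)&(abs(W[...,1]+.034)<.04)
P=W[m][:,:2].astype(np.float32); print('grip top',P.shape,P.mean(0),cv2.minAreaRect(P))
for u,v in((120,232),(140,227),(155,228),(143,215),(142,200),(141,185),(143,172),(145,160),(152,160)): print((u,v),np.round(W[v,u],3))
E
```

```text
gask [[0.632, 0.057, 0.081], [0.641, -0.1638, 0.081], [0.4791, 0.0505, 0.081], [0.4872, -0.1694, 0.081]] ctr [ 0.55981583 -0.05640908  0.081     ]
len 0.2205235158583628 0.1534765502820757 yaw 0.03877400714303552 0.039588084337543086
rim rect ((0.5593204498291016, -0.055716052651405334), (0.17411600053310394, 0.23985642194747925), 2.366732597351074)
bar [[0.5459, 0.0265, 0.09], [0.5904, -0.097, 0.09]] 0.1312521364185084 yaw 1.916444789696762 mid [ 0.56813368 -0.03526809  0.09      ]
grip top (114, 2) [ 0.5665686  -0.03575121] ((0.5665760636329651, -0.03594939038157463), (0.025256101042032242, 0.03957352787256241), 21.75050926208496)
(120, 232) [0.53  0.521 0.001]
(140, 227) [0.544 0.402 0.18 ]
(155, 228) [0.54  0.362 0.169]
(143, 215) [0.579 0.396 0.17 ]
(142, 200) [0.621 0.395 0.181]
(141, 185) [0.665 0.398 0.179]
(143, 172) [0.703 0.392 0.177]
(145, 160) [0.739 0.389 0.166]
(152, 160) [0.74  0.371 0.158]
```

```bash
cat >> h.py <<'E'
def plan(x,y,z,yaw=None,n=10,o=None):
    o=o or get_obs(); Rm=R.from_euler('xyz',o['tcp_rot']); p=np.array(o['ee_pos'])
    d=Rm.inv().apply(np.array([x,y,z])-p)/.4
    out=[np.round(d,4).tolist(),'per row',np.round(d/n,4).tolist(),'mm/row',round(float(np.linalg.norm(d)*400/n),1)]
    if yaw is not None:
        rv=(Rm.inv()*R.from_euler('xyz',[np.pi,0,yaw])).as_rotvec()/np.pi
        out+=['turn',np.round(rv,4).tolist(),np.round(rv/n,4).tolist()]
    print(*out)
E
python3 -c "
from h import *
plan(.567,-.0355,.268,1.935,20)"
```

```text
[1.3631, -1.1628, -0.0971] per row [0.0682, -0.0581, -0.0049] mm/row 35.9 turn [-0.0004, -0.0006, -0.5453] [-0.0, -0.0, -0.0273]
```

Request:
{"method": "drive_tool", "body": {"series": [[0.068,-0.058,-0.005,0,0,0],[0.068,-0.058,-0.005,0,0,0],[0.068,-0.058,-0.005,0,0,0],[0.068,-0.058,-0.005,0,0,0],[0.068,-0.058,-0.005,0,0,0],[0.068,-0.058,-0.005,0,0,0],[0.068,-0.058,-0.005,0,0,0],[0.068,-0.058,-0.005,0,0,0],[0.068,-0.058,-0.005,0,0,0],[0.068,-0.058,-0.005,0,0,0]], "jaw": 1}}

```text
time: 0.93
ee_pos: [0.3523, -0.3218, 0.249]
tcp_rot: [-3.141, 0.0, 0.221]
ft_force: [1.0, -0.9, 0.3]
width: 0.085
grasp_force: 0.0
```

Request:
{"method": "drive_tool", "body": {"series": [[0.068,-0.058,-0.005,0,0,0],[0.068,-0.058,-0.005,0,0,0],[0.068,-0.058,-0.005,0,0,0],[0.068,-0.058,-0.005,0,0,0],[0.068,-0.058,-0.005,0,0,0],[0.068,-0.058,-0.005,0,0,0],[0.068,-0.058,-0.005,0,0,0],[0.068,-0.058,-0.005,0,0,0],[0.068,-0.058,-0.005,0,0,0],[0.068,-0.058,-0.005,0,0,0]]}}

```text
time: 1.77
ee_pos: [0.5666, -0.0356, 0.2689]
tcp_rot: [-3.141, 0.001, 0.222]
ft_force: [1.1, -0.3, -0.1]
width: 0.0853
grasp_force: 0.0
```

Request:
{"method": "drive_tool", "body": {"series": [[0,0,0,0,0,-0.039],[0,0,0,0,0,-0.039],[0,0,0,0,0,-0.039],[0,0,0,0,0,-0.039],[0,0,0,0,0,-0.039],[0,0,0,0,0,-0.039],[0,0,0,0,0,-0.039],[0,0,0,0,0,-0.039],[0,0,0,0,0,-0.039],[0,0,0,0,0,-0.039]]}}

```text
time: 2.6
ee_pos: [0.5658, -0.0373, 0.2686]
tcp_rot: [-3.14, -0.0, 1.453]
ft_force: [-0.2, 0.7, -0.1]
width: 0.0853
grasp_force: 0.0
```

Request:
{"method": "drive_tool", "body": {"series": [[0,0,0,0,0,-0.039],[0,0,0,0,0,-0.039],[0,0,0,0,0,-0.039],[0,0,0,0,0,-0.038],[0,0,0,0,0,0]]}}

```text
time: 3.02
ee_pos: [0.5658, -0.0373, 0.2686]
tcp_rot: [-3.141, -0.001, 1.936]
ft_force: [0.2, -0.6, -0.2]
width: 0.0851
grasp_force: 0.0
```

```bash
python3 -c "
from h import *
o=st();c=snap('wrist','w1');plan(.567,-.0355,.138,1.935,10,o)
W=cloud(c);m=(W[...,2]>.145)&(W[...,2]<.17)&(abs(W[...,0]-.567)<.05)&(abs(W[...,1]+.035)<.05);P=W[m][:,:2].astype(np.float32);print(len(P),cv2.minAreaRect(P),np.median(W[m][:,2]))
m=(W[...,2]>.085)&(W[...,2]<.105)&(abs(W[...,0]-.567)<.08)&(abs(W[...,1]+.035)<.08);P=W[m][:,:2].astype(np.float32);print(len(P),cv2.minAreaRect(P))"
```

```text
{'time': 3.0167, 'ee_pos': [0.5658, -0.0373, 0.2686], 'tcp_rot': [-3.1407, -0.0006, 1.9358], 'ft_force': [0.2424, -0.6009, -0.2093], 'width': 0.0851, 'grasp_force': 0.0, 'joint_positions': [-0.1971, -0.105, 1.7024, -0.0, 1.5453, -0.5621]}
[0.0029, 0.0048, 0.3266] per row [0.0003, 0.0005, 0.0327] mm/row 13.1 turn [-0.0003, -0.0002, 0.0003] [-0.0, -0.0, 0.0]
1741 ((0.5677546262741089, -0.03591910004615784), (0.025574294850230217, 0.03927352651953697), 21.381860733032227) 0.15812735714352455
814 ((0.5703335404396057, -0.03573998808860779), (0.022950831800699234, 0.12966106832027435), 25.750301361083984)
```

View pics/w1.png

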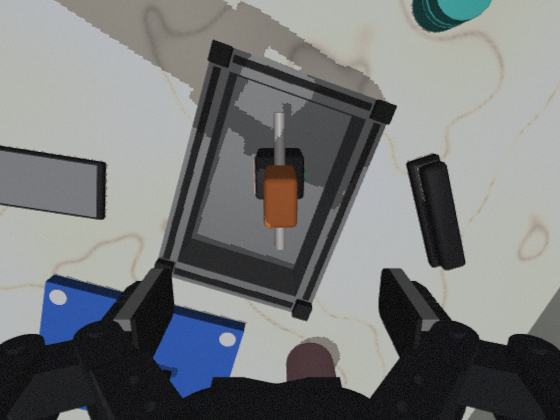

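Wrist view: the orange grip is centred between the fingers at about (280,195), with the bar vertical in the picture, so the yaw is right. Descend and grip.

Request:
{"method": "drive_tool", "body": {"series": [[0.002,0.005,0.05,0,0,0],[0,0,0.05,0,0,0],[0,0,0.05,0,0,0],[0,0,0.05,0,0,0],[0,0,0.05,0,0,0],[0,0,0.04,0,0,0],[0,0,0.03,0,0,0],[0,0,0.01,0,0,0],[0,0,0,0,0,0],[0,0,0,0,0,0]]}}

```text
time: 3.9
ee_pos: [0.5681, -0.036, 0.138]
tcp_rot: [3.141, 0.0, 1.933]
ft_force: [-0.9, -0.5, 0.9]
width: 0.0857
grasp_force: 0.0
```

Request:
{"method": "drive_tool", "body": {"series": [[0,0,0,0,0,0],[0,0,0,0,0,0],[0,0,0,0,0,0],[0,0,0,0,0,0],[0,0,0,0,0,0],[0,0,0,0,0,0],[0,0,0,0,0,0],[0,0,0,0,0,0]], "jaw": 0, "newtons": 60}}

```text
time: 4.57
ee_pos: [0.5683, -0.036, 0.1381]
tcp_rot: [3.14, 0.001, 1.934]
ft_force: [1.3, -0.2, 2.5]
width: 0.0247
grasp_force: 61.8
```

Request:
{"method": "drive_tool", "body": {"series": [[0,0,-0.02,0,0,0],[0,0,-0.05,0,0,0],[0,0,-0.07,0,0,0],[0,0,-0.08,0,0,0],[0,0,-0.08,0,0,0],[0,0,-0.08,0,0,0],[0,0,-0.08,0,0,0],[0,0,-0.08,0,0,0],[0,0,-0.04,0,0,0],[0,0,-0.01,0,0,0]]}}

```text
time: 5.4
ee_pos: [0.5682, -0.0361, 0.3771]
tcp_rot: [3.138, 0.003, 1.934]
ft_force: [0.6, -0.6, -3.8]
width: 0.0249
grasp_force: 61.1
```

```bash
python3 -c "
from h import *
o=st()
plan(.4924,.4063,.375,1.546,12,o)"
```

```text
{'time': 5.4, 'ee_pos': [0.5682, -0.0361, 0.3771], 'tcp_rot': [3.1378, 0.0026, 1.9339], 'ft_force': [0.6395, -0.5646, -3.7703], 'width': 0.0249, 'grasp_force': 61.0588, 'joint_positions': [-0.194, -0.1274, 1.5464, -0.0002, 1.718, -0.5571]}
[1.1011, 0.2157, 0.0031] per row [0.0918, 0.018, 0.0003] mm/row 37.4 turn [0.0013, 0.0006, 0.1235] [0.0001, 0.0, 0.0103]
```

Request:
{"method": "drive_tool", "body": {"series": [[0.04,0.008,0,0,0,0],[0.08,0.016,0,0,0,0],[0.08,0.016,0,0,0,0],[0.08,0.016,0,0,0,0],[0.08,0.016,0,0,0,0],[0.08,0.016,0,0,0,0],[0.08,0.016,0,0,0,0],[0.08,0.016,0,0,0,0],[0.08,0.016,0,0,0,0],[0.08,0.016,0,0,0,0]]}}

```text
time: 6.23
ee_pos: [0.5149, 0.271, 0.3699]
tcp_rot: [-3.136, 0.0, 1.934]
ft_force: [0.4, 0.1, -4.6]
width: 0.0247
grasp_force: 61.0
```

Request:
{"method": "drive_tool", "body": {"series": [[0.08,0.016,0,0,0,0],[0.08,0.016,0,0,0,0],[0.08,0.016,0,0,0,0],[0.06,0.01,0,0,0,0],[0.04,0.0,0,0,0,0],[0,0,0,0,0,0.031],[0,0,0,0,0,0.031],[0,0,0,0,0,0.031],[0,0,0,0,0,0.03],[0,0,0,0,0,0]]}}

```text
time: 7.07
ee_pos: [0.4894, 0.4044, 0.371]
tcp_rot: [-3.138, 0.003, 1.546]
ft_force: [0.8, 1.0, -4.7]
width: 0.0248
grasp_force: 61.0
```

```bash
python3 -c "
from h import *
o=st()
plan(.4924,.4063,.30,1.546,12,o)
a=snap('scene','s1'); W=cloud(a); 
hsv=cv2.cvtColor(a['color'],cv2.COLOR_RGB2HSV);H,S,V=[hsv[...,i].astype(int) for i in range(3)]
m=(S>150)&(V>60)&((H<4)|(H>174))&(W[...,2]>.15)&(W[...,2]<.23)&(W[...,0]<.56)&(W[...,0]>.45)
k,l,s,ce=cv2.connectedComponentsWithStats(m.astype(np.uint8))
for i in range(1,k):
  if s[i,4]>8:print(ce[i],np.nanmedian(W[l==i],0),np.nanmax(W[l==i],0),np.nanmin(W[l==i],0))
x0,y0=330,60
cv2.imwrite('pics/s1c.png',cv2.resize(np.clip(a['color'][y0:y0+220,x0:x0+220]*1.4,0,255).astype(np.uint8)[:,:,::-1],None,fx=2.7,fy=2.7,interpolation=cv2.INTER_CUBIC))
"
```

```text
{'time': 7.0667, 'ee_pos': [0.4894, 0.4044, 0.371], 'tcp_rot': [-3.1384, 0.0028, 1.5456], 'ft_force': [0.7857, 1.0367, -4.7392], 'width': 0.0248, 'grasp_force': 61.0357, 'joint_positions': [0.5737, 0.0339, 1.4002, -0.0005, 1.7117, 0.5989]}
[0.0054, 0.008, 0.1775] per row [0.0004, 0.0007, 0.0148] mm/row 5.9 turn [-0.001, 0.0009, -0.0001] [-0.0001, 0.0001, -0.0]
[543.39156627  96.12650602] [0.4586465  0.92276004 0.17182594] [0.47697767 0.9751524  0.17612799] [0.45013677 0.83488861 0.16483275]
[411.    129.375] [0.48935966 0.45113409 0.18815367] [0.50204309 0.45555497 0.199143  ] [0.48021189 0.44778454 0.18074063]
[381.16 135.16] [0.48375802 0.36083081 0.18914767] [0.51028532 0.36639266 0.19903455] [0.4716898  0.35667362 0.17897431]
```

View pics/s1c.png

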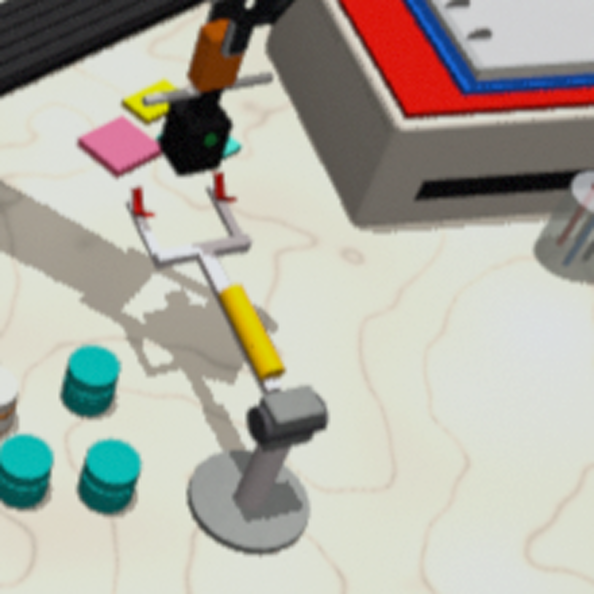

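Scene crop: the bar is above the fork, parallel to the rests at (137,203) and (220,188), with the body between the prongs. Lower to just above the rests.

Request:
{"method": "drive_tool", "body": {"series": [[0.004,0.004,0.03,0,0,0],[0,0,0.04,0,0,0],[0,0,0.05,0,0,0],[0,0,0.05,0,0,0],[0,0,0.05,0,0,0],[0,0,0.04,0,0,0],[0,0,0.03,0,0,0],[0,0,0.01,0,0,0],[0,0,0,0,0,0]]}}

```text
time: 7.87
ee_pos: [0.4908, 0.4062, 0.251]
tcp_rot: [-3.139, 0.002, 1.548]
ft_force: [-0.0, 0.3, -3.9]
width: 0.0243
grasp_force: 61.0
```

Request:
{"method": "drive_tool", "body": {"series": [[0,0,0.005,0,0,0],[0,0,0.005,0,0,0],[0,0,0.005,0,0,0],[0,0,0.005,0,0,0],[0,0,0.005,0,0,0],[0,0,0.005,0,0,0],[0,0,0.005,0,0,0],[0,0,0.005,0,0,0],[0,0,0.005,0,0,0],[0,0,0.005,0,0,0]]}}

```text
time: 8.7
ee_pos: [0.4916, 0.4068, 0.2332]
tcp_rot: [3.141, -0.0, 1.548]
ft_force: [-0.6, -0.1, -4.1]
width: 0.0248
grasp_force: 61.0
```

Request:
{"method": "drive_tool", "body": {"series": [[0,0,0.005,0,0,0],[0,0,0.005,0,0,0],[0,0,0.005,0,0,0],[0,0,0.005,0,0,0],[0,0,0.005,0,0,0],[0,0,0.005,0,0,0],[0,0,0.005,0,0,0],[0,0,0.005,0,0,0],[0,0,0.005,0,0,0],[0,0,0.005,0,0,0]]}}

```text
time: 9.53
ee_pos: [0.491, 0.407, 0.2131]
tcp_rot: [-3.14, -0.0, 1.548]
ft_force: [-2.3, 1.3, -1.8]
width: 0.0245
grasp_force: 61.2
```

```bash
cat >> h.py <<'E'
def rests(tag):
  a=snap('scene',tag); W=cloud(a); 
  hsv=cv2.cvtColor(a['color'],cv2.COLOR_RGB2HSV);H,S,V=[hsv[...,i].astype(int) for i in range(3)]
  m=(S>150)&(V>60)&((H<4)|(H>174))&(W[...,2]>.06)&(W[...,2]<.23)&(W[...,0]<.56)&(W[...,0]>.45)&(W[...,1]<.6)
  k,l,s,ce=cv2.connectedComponentsWithStats(m.astype(np.uint8))
  for i in range(1,k):
    if s[i,4]>8:print(ce[i],np.nanmedian(W[l==i],0))
E
python3 -c "
from h import *
st();rests('s2')"
```

```text
{'time': 9.5333, 'ee_pos': [0.491, 0.407, 0.2131], 'tcp_rot': [-3.1403, -0.0002, 1.5476], 'ft_force': [-2.2694, 1.3103, -1.7717], 'width': 0.0245, 'grasp_force': 61.2212, 'joint_positions': [0.5751, 0.093, 1.5978, 0.0009, 1.4518, 0.5982]}
[408.11111111 131.66666667] [0.47893242 0.4530168  0.17101091]
[383.1 144.1] [0.50577421 0.36217293 0.17146433]
```

Request:
{"method": "drive_tool", "body": {"series": [[0,0.001,0.005,0,0,0],[0,0.001,0.005,0,0,0],[0,0.001,0.005,0,0,0],[0,0.001,0.005,0,0,0],[0,0.001,0.005,0,0,0],[0,0.001,0.005,0,0,0],[0,0.001,0.005,0,0,0],[0,0.001,0.005,0,0,0],[0,0.001,0.005,0,0,0],[0,0.001,0.005,0,0,0]]}}

```text
time: 10.42
ee_pos: [0.4918, 0.407, 0.1918]
tcp_rot: [-3.132, 0.001, 1.547]
ft_force: [-12.1, 2.2, -0.8]
width: 0.0246
grasp_force: 61.4
```

Request:
{"method": "drive_tool", "body": {"series": [[0,0.001,0.004,0,0,0],[0,0.001,0.004,0,0,0],[0,0.001,0.004,0,0,0],[0,0.001,0.004,0,0,0],[0,0.001,0.004,0,0,0],[0,0,0,0,0,0],[0,0,0,0,0,0],[0,0,0,0,0,0]]}}

```text
time: 11.08
ee_pos: [0.4925, 0.407, 0.1832]
tcp_rot: [-3.128, 0.001, 1.547]
ft_force: [-13.7, 2.2, -1.2]
width: 0.0244
grasp_force: 61.4
```

```bash
python3 -c "
from h import *
st();rests('s3');print(get_obs()['ft_force'])"
```

```text
{'time': 11.0833, 'ee_pos': [0.4925, 0.407, 0.1832], 'tcp_rot': [-3.1283, 0.0012, 1.5471], 'ft_force': [-13.7414, 2.2264, -1.1626], 'width': 0.0244, 'grasp_force': 61.4413, 'joint_positions': [0.5715, 0.1233, 1.6159, 0.0065, 1.4142, 0.5941]}
[376.2 145.3] [0.4764581  0.36195412 0.1397344 ]
[-14.13760992   2.44947063  -1.19741591]
```

Request:
{"method": "drive_tool", "body": {"series": [[0,-0.002,0,0,0,0],[0,-0.002,0,0,0,0],[0,-0.002,0,0,0,0],[0,-0.002,0,0,0,0],[0,-0.002,0,0,0,0],[0,-0.002,0,0,0,0],[0,-0.002,0,0,0,0],[0,0,0,0,0,0],[0,0,0,0,0,0]]}}

```text
time: 11.88
ee_pos: [0.491, 0.4071, 0.1853]
tcp_rot: [-3.139, -0.0, 1.548]
ft_force: [-5.2, 1.1, -1.4]
width: 0.0243
grasp_force: 61.5
```

```bash
python3 -c "
from h import *
st()"
```

```text
{'time': 11.8833, 'ee_pos': [0.491, 0.4071, 0.1853], 'tcp_rot': [-3.1394, -0.0002, 1.5476], 'ft_force': [-5.1771, 1.138, -1.3727], 'width': 0.0243, 'grasp_force': 61.4632, 'joint_positions': [0.575, 0.113, 1.6233, 0.0014, 1.407, 0.598]}
```

Request:
{"method": "drive_tool", "body": {"series": [[0,-0.002,0,0,0,0],[0,-0.002,0,0,0,0],[0,-0.002,0,0,0,0],[0,-0.001,0,0,0,0],[0,0,0.004,0,0,0],[0,0,0.004,0,0,0],[0,0,0.004,0,0,0],[0,0,0.004,0,0,0],[0,0,0,0,0,0],[0,0,0,0,0,0]]}}

```text
time: 12.72
ee_pos: [0.4898, 0.4067, 0.1791]
tcp_rot: [3.14, -0.0, 1.547]
ft_force: [1.9, 0.0, -0.7]
width: 0.0245
grasp_force: 61.6
```

Request:
{"method": "drive_tool", "body": {"series": [[0,0,0.004,0,0,0],[0,0,0.004,0,0,0],[0,0,0.004,0,0,0],[0,0,0.004,0,0,0],[0,0,0.004,0,0,0],[0,0,0,0,0,0],[0,0,0,0,0,0],[0,0,0,0,0,0]]}}

```text
time: 13.38
ee_pos: [0.4901, 0.4067, 0.1713]
tcp_rot: [3.139, -0.0, 1.547]
ft_force: [5.4, -1.9, -0.4]
width: 0.0244
grasp_force: 61.7
```

```bash
python3 -c "
from h import *
st();snap('scene','s4');a=load('s4');W=cloud(a)
x0,y0=330,60
cv2.imwrite('pics/s4c.png',cv2.resize(np.clip(a['color'][y0:y0+220,x0:x0+220]*1.4,0,255).astype(np.uint8)[:,:,::-1],None,fx=2.7,fy=2.7,interpolation=cv2.INTER_CUBIC))"
```

```text
{'time': 13.3833, 'ee_pos': [0.4901, 0.4067, 0.1713], 'tcp_rot': [3.1393, -0.0001, 1.5469], 'ft_force': [5.383, -1.8725, -0.4133], 'width': 0.0244, 'grasp_force': 61.6943, 'joint_positions': [0.5764, 0.1197, 1.64, -0.0012, 1.3799, 0.6005]}
```

View pics/s4c.png

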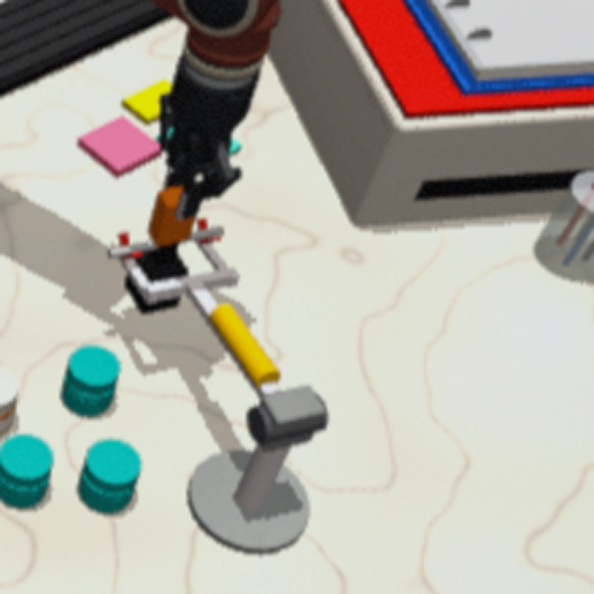

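The bar rests in both V's and the arm has sunk about 63 mm; the load is nearly all on the fork. Relieve the lateral force, hold to settle, then open slowly.

Request:
{"method": "drive_tool", "body": {"series": [[0,0.002,0,0,0,0],[0,0.002,0.002,0,0,0],[0,0.001,0.002,0,0,0],[0,0,0,0,0,0],[0,0,0,0,0,0],[0,0,0,0,0,0],[0,0,0,0,0,0],[0,0,0,0,0,0],[0,0,0,0,0,0],[0,0,0,0,0,0]]}}

```text
time: 14.27
ee_pos: [0.4908, 0.4067, 0.1691]
tcp_rot: [-3.141, 0.0, 1.548]
ft_force: [0.8, -0.8, -0.2]
width: 0.0246
grasp_force: 61.6
```

```bash
python3 -c "
from h import *
st()"
```

```text
{'time': 14.2667, 'ee_pos': [0.4908, 0.4067, 0.1691], 'tcp_rot': [-3.1406, 0.0003, 1.5476], 'ft_force': [0.8443, -0.8408, -0.2124], 'width': 0.0246, 'grasp_force': 61.6374, 'joint_positions': [0.5752, 0.1245, 1.6386, 0.0003, 1.3795, 0.5984]}
```

Request:
{"method": "drive_tool", "body": {"series": [[0,0,0,0,0,0],[0,0,0,0,0,0],[0,0,0,0,0,0],[0,0,0,0,0,0],[0,0,0,0,0,0],[0,0,0,0,0,0],[0,0,0,0,0,0],[0,0,0,0,0,0]], "jaw": 0.7, "newtons": 20}}

```text
time: 14.93
ee_pos: [0.4911, 0.4069, 0.1693]
tcp_rot: [-3.142, -0.0, 1.548]
ft_force: [-0.2, 0.2, -0.1]
width: 0.0599
grasp_force: 0.0
```

Request:
{"method": "drive_tool", "body": {"series": [[0,0,-0.01,0,0,0],[0,0,-0.02,0,0,0],[0,0,-0.04,0,0,0],[0,0,-0.06,0,0,0],[0,0,-0.06,0,0,0],[0,0,-0.06,0,0,0],[0,0,-0.04,0,0,0],[0,0,-0.01,0,0,0]]}}

```text
time: 15.6
ee_pos: [0.4925, 0.4077, 0.295]
tcp_rot: [3.135, -0.005, 1.548]
ft_force: [0.8, 0.1, 1.5]
width: 0.0595
grasp_force: 0.0
```

```bash
python3 -c "
from h import *
o=st();rests('s5');a=snap('top','t5');b=load('s5')
A=np.clip(a['color'][130:290,110:310]*1.5,0,255).astype(np.uint8);B=np.clip(b['color'][80:240,290:490]*1.4,0,255).astype(np.uint8)
cv2.imwrite('pics/v5.png',cv2.resize(np.hstack([A,B]),None,fx=2,fy=2,interpolation=cv2.INTER_CUBIC)[:,:,::-1])
W=cloud(a);hsv=cv2.cvtColor(a['color'],cv2.COLOR_RGB2HSV);H,S,V=[hsv[...,i].astype(int) for i in range(3)]
m=(S<50)&(V>110)&(abs(W[...,2]-.06)<.01)&(W[...,1]>.1)&(W[...,1]<.35)&(W[...,0]>.4)&(W[...,0]<.75)
k,l,s,ce=cv2.connectedComponentsWithStats(m.astype(np.uint8))
for i in range(1,k):
  if s[i,4]>80:
    p=W[l==i];print(s[i],ce[i],np.median(p,0),cv2.minEnclosingCircle(p[:,:2].astype(np.float32)))
"
```

```text
{'time': 15.6, 'ee_pos': [0.4925, 0.4077, 0.295], 'tcp_rot': [3.135, -0.0045, 1.5476], 'ft_force': [0.8024, 0.0777, 1.4956], 'width': 0.0595, 'grasp_force': 0.0, 'joint_positions': [0.5751, 0.0509, 1.5062, 0.0, 1.5765, 0.5984]}
[212 210  18  17 230] [220.68695652 218.12173913] [0.56656515 0.18351379 0.05795267] ((0.5664476156234741, 0.1843889355659485), 0.027375316247344017)
[210 235  17  17 233] [218.33905579 243.04291845] [0.4876177  0.19349059 0.05829468] ((0.4877403974533081, 0.19293099641799927), 0.027399685233831406)
```

View pics/v5.png

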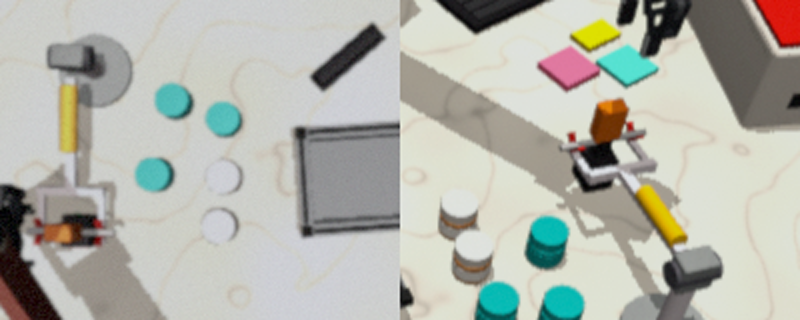

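The picture shows the scanner hanging in the fork, released, and both jars unmoved. Now jar A.

```bash
python3 -c "
from h import *
plan(.5665,.184,.20,0.04,10)"
```

```text
[-0.5538, 0.1993, 0.2278] per row [-0.0554, 0.0199, 0.0228] mm/row 25.2 turn [0.0002, -0.0011, 0.4799] [0.0, -0.0001, 0.048]
```

Request:
{"method": "drive_tool", "body": {"series": [[-0.055,0.02,0,0,0,0],[-0.055,0.02,0,0,0,0],[-0.055,0.02,0,0,0,0],[-0.055,0.02,0,0,0,0],[-0.055,0.02,0,0,0,0],[-0.055,0.02,0.03,0,0,0],[-0.055,0.02,0.05,0,0,0],[-0.055,0.02,0.05,0,0,0],[-0.055,0.02,0.05,0,0,0],[-0.055,0.02,0.05,0,0,0]], "jaw": 1}}

```text
time: 16.53
ee_pos: [0.565, 0.1837, 0.1942]
tcp_rot: [-3.139, 0.001, 1.548]
ft_force: [0.8, -0.1, -0.6]
width: 0.0856
grasp_force: 0.0
```

Request:
{"method": "drive_tool", "body": {"series": [[0,0,0,0,0,0.039],[0,0,0,0,0,0.039],[0,0,0,0,0,0.039],[0,0,0,0,0,0.039],[0,0,0,0,0,0.039],[0,0,0,0,0,0.039],[0,0,0,0,0,0.039],[0,0,0,0,0,0.039],[0,0,0,0,0,0.039],[0,0,0,0,0,0.039]]}}

```text
time: 17.37
ee_pos: [0.5648, 0.1847, 0.1949]
tcp_rot: [-3.141, 0.004, 0.316]
ft_force: [-0.3, -0.0, -0.0]
width: 0.0854
grasp_force: 0.0
```

Request:
{"method": "drive_tool", "body": {"series": [[0,0,0,0,0,0.039],[0,0,0,0,0,0.039],[0,0,0,0,0,0.012],[0,0,0,0,0,0],[0,0,0,0,0,0]]}}

```text
time: 17.78
ee_pos: [0.5651, 0.1848, 0.1956]
tcp_rot: [3.141, 0.003, 0.041]
ft_force: [0.3, -0.6, -0.4]
width: 0.0855
grasp_force: 0.0
```

```bash
cat >> h.py <<'E'
def wj(tag,x,y):
    o=get_obs();c=snap('wrist',tag);W=cloud(c);hsv=cv2.cvtColor(c['color'],cv2.COLOR_RGB2HSV)
    m=(abs(W[...,2]-.063)<.008)&(hsv[...,1]<60)&(hsv[...,2]>90)&(np.hypot(W[...,0]-x,W[...,1]-y)<.06)
    k,l,s,ce=cv2.connectedComponentsWithStats(m.astype(np.uint8))
    for i in range(1,k):
        if s[i,4]>100: p=W[l==i];print(s[i],np.median(p,0),cv2.minEnclosingCircle(p[:,:2].astype(np.float32)))
E
python3 -c "
from h import *
st();wj('w6',.5665,.184);plan(.5665,.184,.048,0.04,10)"
```

```text
{'time': 17.7833, 'ee_pos': [0.5651, 0.1848, 0.1956], 'tcp_rot': [3.1412, 0.0027, 0.0408], 'ft_force': [0.2602, -0.6048, -0.4435], 'width': 0.0855, 'grasp_force': 0.0, 'joint_positions': [0.191, 0.0057, 1.7177, 0.0, 1.4209, 1.7209]}
[ 246  155   66   64 3255] [0.56891989 0.18425881 0.058539  ] ((0.5679991841316223, 0.18412156403064728), 0.027329346165060997)
[249 245  39  12 274] [0.51137332 0.19075438 0.05850335] ((0.5097180604934692, 0.19077128171920776), 0.016947036609053612)
[0.0037, 0.0021, 0.3698] per row [0.0004, 0.0002, 0.037] mm/row 14.8 turn [0.0001, 0.0007, 0.0002] [0.0, 0.0001, 0.0]
```

Request:
{"method": "drive_tool", "body": {"series": [[0.006,0.002,0.05,0,0,0],[0,0,0.06,0,0,0],[0,0,0.06,0,0,0],[0,0,0.06,0,0,0],[0,0,0.05,0,0,0],[0,0,0.04,0,0,0],[0,0,0.03,0,0,0],[0,0,0.024,0,0,0],[0,0,0,0,0,0],[0,0,0,0,0,0]]}}

```text
time: 18.67
ee_pos: [0.5684, 0.1843, 0.0476]
tcp_rot: [3.142, 0.0, 0.04]
ft_force: [0.4, 0.4, 0.3]
width: 0.0856
grasp_force: 0.0
```

Request:
{"method": "drive_tool", "body": {"series": [[0,0,0,0,0,0],[0,0,0,0,0,0],[0,0,0,0,0,0],[0,0,0,0,0,0],[0,0,0,0,0,0],[0,0,0,0,0,0],[0,0,0,0,0,0]], "jaw": 0, "newtons": 35}}

```text
time: 19.25
ee_pos: [0.5698, 0.1842, 0.0497]
tcp_rot: [3.141, -0.003, 0.04]
ft_force: [-1.0, -1.1, 5.7]
width: 0.0526
grasp_force: 36.0
```

Request:
{"method": "drive_tool", "body": {"series": [[0,0,-0.03,0,0,0],[0,0,-0.05,0,0,0],[0,0,-0.06,0,0,0],[0,0,-0.07,0,0,0],[0,0,-0.07,0,0,0],[0,0,-0.04,0,0,0],[0,0,0,0,0,0]]}}

```text
time: 19.83
ee_pos: [0.5709, 0.185, 0.1814]
tcp_rot: [-3.14, -0.009, 0.04]
ft_force: [0.6, -0.7, -0.1]
width: 0.0527
grasp_force: 37.1
```

```bash
python3 -c "
from h import *
st()
c,s=np.cos(.04),np.sin(.04)
T=lambda x,y:(.5595+c*x-s*y,-.056+s*x+c*y)
print(T(0,-.045),T(0,.045))
plan(*T(0,-.045),.17,.04,10)"
```

```text
{'time': 19.8333, 'ee_pos': [0.5709, 0.185, 0.1814], 'tcp_rot': [-3.1398, -0.0088, 0.0398], 'ft_force': [0.6335, -0.7186, -0.1043], 'width': 0.0527, 'grasp_force': 37.0659, 'joint_positions': [0.1893, 0.022, 1.7254, 0.0004, 1.3853, 1.7202]}
(np.float64(0.5612995200383986), np.float64(-0.100964004799744)) (np.float64(0.5577004799616014), np.float64(-0.011035995200255999))
[-0.0526, 0.7135, 0.0269] per row [-0.0053, 0.0714, 0.0027] mm/row 28.6 turn [-0.0006, -0.0028, -0.0001] [-0.0001, -0.0003, -0.0]
```

Request:
{"method": "drive_tool", "body": {"series": [[-0.005,0.07,0,0,0,0],[-0.005,0.07,0,0,0,0],[-0.005,0.07,0,0,0,0],[-0.005,0.07,0,0,0,0],[-0.005,0.07,0,0,0,0],[-0.005,0.07,0,0,0,0],[-0.005,0.07,0,0,0,0],[-0.005,0.07,0,0,0,0],[-0.005,0.07,0,0,0,0],[-0.005,0.07,0,0,0,0]]}}

```text
time: 20.67
ee_pos: [0.5582, -0.0971, 0.1737]
tcp_rot: [-3.14, 0.003, 0.04]
ft_force: [-0.0, 0.6, -1.6]
width: 0.0519
grasp_force: 37.1
```

Request:
{"method": "drive_tool", "body": {"series": [[-0.002,0.012,0,0,0,0],[0,0,0,0,0,0],[0,0,0,0,0,0]]}}

```text
time: 20.92
ee_pos: [0.5582, -0.1005, 0.1743]
tcp_rot: [-3.14, 0.002, 0.039]
ft_force: [0.1, 0.3, -1.2]
width: 0.052
grasp_force: 37.2
```

```bash
python3 -c "
from h import *
st();plan(.5613,-.101,.056,.04,10);snap('wrist','w7')"
```

```text
{'time': 20.9167, 'ee_pos': [0.5582, -0.1005, 0.1743], 'tcp_rot': [-3.14, 0.002, 0.039], 'ft_force': [0.0805, 0.3457, -1.2034], 'width': 0.052, 'grasp_force': 37.1666, 'joint_positions': [-0.3098, -0.0429, 1.802, 0.0009, 1.3849, 1.2218]}
[0.0084, 0.0019, 0.2958] per row [0.0008, 0.0002, 0.0296] mm/row 11.8 turn [-0.0005, 0.0006, -0.0003] [-0.0001, 0.0001, -0.0]
```

View pics/w7.png

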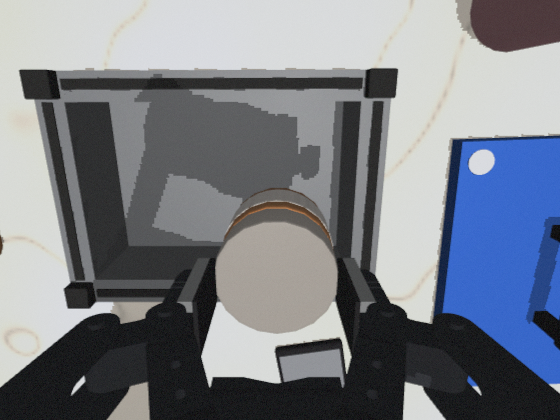

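Wrist view: the jar is held by its cap at (277,265), with the box open ahead of it. Check its tilt from the depth.

```bash
python3 -c "
from h import *
c=load('w7');W=cloud(c);v,u=np.mgrid[:420,:560]
m=(np.hypot(u-277,v-272)<45);P=W[m];P=P[~np.isnan(P[:,2])]
A=np.c_[P[:,:2]-P[:,:2].mean(0),np.ones(len(P))];s=np.linalg.lstsq(A,P[:,2],rcond=None)[0];print(s,P[:,:2].mean(0),P[:,2].min(),P[:,2].max())"
```

```text
[-0.0021931  -0.02745154  0.18375678] [ 0.56086857 -0.09949289] 0.18132445270272685 0.18626802142528426
```

Request:
{"method": "drive_tool", "body": {"series": [[0,0,0.04,0,0,0],[0,0,0.05,0,0,0],[0,0,0.05,0,0,0],[0,0,0.05,0,0,0],[0,0,0.05,0,0,0],[0,0,0.03,0,0,0],[0,0,0.02,0,0,0],[0,0,0.008,0,0,0],[0,0,0,0,0,0],[0,0,0,0,0,0]]}}

```text
time: 21.8
ee_pos: [0.5597, -0.1011, 0.0575]
tcp_rot: [3.141, -0.002, 0.04]
ft_force: [0.4, -0.3, -1.3]
width: 0.0524
grasp_force: 37.2
```

Request:
{"method": "drive_tool", "body": {"series": [[0,0,0,0,0,0],[0,0,0,0,0,0],[0,0,0,0,0,0],[0,0,0,0,0,0],[0,0,0,0,0,0]], "jaw": 0.82}}

```text
time: 22.22
ee_pos: [0.5593, -0.1013, 0.0571]
tcp_rot: [3.141, -0.001, 0.039]
ft_force: [0.9, 0.4, -0.3]
width: 0.0699
grasp_force: 0.0
```

Request:
{"method": "drive_tool", "body": {"series": [[0,0,-0.02,0,0,0],[0,0,-0.04,0,0,0],[0,0,-0.06,0,0,0],[0,0,-0.07,0,0,0],[0,0,-0.07,0,0,0],[0,0,-0.06,0,0,0],[0,0,-0.05,0,0,0],[0,0,-0.02,0,0,0]]}}

```text
time: 22.88
ee_pos: [0.5606, -0.1016, 0.2174]
tcp_rot: [3.139, -0.006, 0.04]
ft_force: [0.4, 1.2, 0.6]
width: 0.0703
grasp_force: 0.0
```

```bash
python3 -c "
from h import *
st();wj('w8',.561,-.1);plan(.4885,.193,.2,.04,10)"
```

```text
{'time': 22.8833, 'ee_pos': [0.5606, -0.1016, 0.2174], 'tcp_rot': [3.1393, -0.0064, 0.0396], 'ft_force': [0.4209, 1.2486, 0.6439], 'width': 0.0703, 'grasp_force': 0.0, 'joint_positions': [-0.31, -0.0754, 1.76, 0.0, 1.4503, 1.2213]}
[ 246  158   62   62 2949] [ 0.55984807 -0.10093113  0.06350911] ((0.5586116909980774, -0.10100318491458893), 0.02743552438914776)
[-0.1518, -0.7434, 0.0409] per row [-0.0152, -0.0743, 0.0041] mm/row 30.4 turn [0.0008, -0.0022, -0.0001] [0.0001, -0.0002, -0.0]
```

Jar A stands in the box (cap 0.0635 high). Now jar B.

Request:
{"method": "drive_tool", "body": {"series": [[-0.015,-0.074,0,0,0,0],[-0.015,-0.074,0,0,0,0],[-0.015,-0.074,0,0,0,0],[-0.015,-0.074,0,0,0,0],[-0.015,-0.074,0,0,0,0],[-0.015,-0.074,0,0,0,0],[-0.015,-0.074,0,0,0,0],[-0.015,-0.074,0,0,0,0],[-0.015,-0.074,0,0,0,0],[-0.015,-0.074,0,0,0,0]], "jaw": 1}}

```text
time: 23.77
ee_pos: [0.4859, 0.1935, 0.2109]
tcp_rot: [3.141, 0.002, 0.039]
ft_force: [0.3, 0.2, 0.2]
width: 0.0854
grasp_force: 0.0
```

Request:
{"method": "drive_tool", "body": {"series": [[0,0,0.02,0,0,0],[0,0,0.02,0,0,0],[0,0,0,0,0,0],[0,0,0,0,0,0]]}}

```text
time: 24.1
ee_pos: [0.4865, 0.1912, 0.1946]
tcp_rot: [3.141, 0.003, 0.038]
ft_force: [0.8, -0.4, 0.1]
width: 0.0854
grasp_force: 0.0
```

```bash
python3 -c "
from h import *
st();wj('w9',.4885,.193);plan(.4885,.193,.044,.04,10)"
```

```text
{'time': 24.1, 'ee_pos': [0.4865, 0.1912, 0.1946], 'tcp_rot': [3.1407, 0.0032, 0.0385], 'ft_force': [0.8129, -0.4183, 0.0557], 'width': 0.0854, 'grasp_force': 0.0, 'joint_positions': [0.2323, -0.1683, 1.8831, -0.0003, 1.4301, 1.7646]}
[ 243  156   66   64 3248] [0.48965759 0.19308274 0.05853766] ((0.48869121074676514, 0.19294008612632751), 0.027466708794236183)
[0.0044, -0.0046, 0.3787] per row [0.0004, -0.0005, 0.0379] mm/row 15.2 turn [0.0002, 0.0006, -0.0006] [0.0, 0.0001, -0.0001]
```

Request:
{"method": "drive_tool", "body": {"series": [[0.005,-0.005,0.05,0,0,0],[0,0,0.06,0,0,0],[0,0,0.06,0,0,0],[0,0,0.06,0,0,0],[0,0,0.05,0,0,0],[0,0,0.04,0,0,0],[0,0,0.03,0,0,0],[0,0,0.026,0,0,0],[0,0,0,0,0,0],[0,0,0,0,0,0]]}}

```text
time: 24.98
ee_pos: [0.4894, 0.1941, 0.0462]
tcp_rot: [3.142, 0.0, 0.039]
ft_force: [-0.4, 0.1, 0.4]
width: 0.0854
grasp_force: 0.0
```

Request:
{"method": "drive_tool", "body": {"series": [[0,0,0,0,0,0],[0,0,0,0,0,0],[0,0,0,0,0,0],[0,0,0,0,0,0],[0,0,0,0,0,0],[0,0,0,0,0,0],[0,0,0,0,0,0]], "jaw": 0, "newtons": 35}}

```text
time: 25.57
ee_pos: [0.4906, 0.1942, 0.048]
tcp_rot: [3.141, -0.003, 0.04]
ft_force: [-0.1, -2.6, 6.4]
width: 0.0527
grasp_force: 36.1
```

Request:
{"method": "drive_tool", "body": {"series": [[0,0,-0.03,0,0,0],[0,0,-0.05,0,0,0],[0,0,-0.06,0,0,0],[0,0,-0.07,0,0,0],[0,0,-0.07,0,0,0],[0,0,-0.04,0,0,0],[0,0,0,0,0,0]]}}

```text
time: 26.15
ee_pos: [0.4916, 0.1953, 0.1797]
tcp_rot: [-3.139, -0.009, 0.04]
ft_force: [-0.2, -0.1, -1.2]
width: 0.0526
grasp_force: 37.2
```

Request:
{"method": "drive_tool", "body": {"series": [[0.019,0.064,0,0,0,0],[0.019,0.064,0,0,0,0],[0.019,0.064,0,0,0,0],[0.019,0.064,0,0,0,0],[0.019,0.064,0,0,0,0],[0.019,0.064,0,0,0,0],[0.019,0.064,0,0,0,0],[0.017,0.06,0,0,0,0],[0,0,0,0,0,0],[0,0,0,0,0,0]]}}

```text
time: 26.98
ee_pos: [0.5563, -0.007, 0.1723]
tcp_rot: [-3.14, 0.003, 0.037]
ft_force: [-0.1, 0.1, -1.6]
width: 0.0527
grasp_force: 37.3
```

```bash
python3 -c "
from h import *
st();plan(.5577,-.011,.056,.04,10)
c=snap('wrist','w10');W=cloud(c);v,u=np.mgrid[:420,:560]
m=(np.hypot(u-277,v-272)<45);P=W[m];P=P[~np.isnan(P[:,2])]
A=np.c_[P[:,:2]-P[:,:2].mean(0),np.ones(len(P))];s=np.linalg.lstsq(A,P[:,2],rcond=None)[0];print(s,P[:,:2].mean(0),P[:,2].min(),P[:,2].max())"
```

```text
{'time': 26.9833, 'ee_pos': [0.5563, -0.007, 0.1723], 'tcp_rot': [-3.1405, 0.0028, 0.0374], 'ft_force': [-0.148, 0.1224, -1.5518], 'width': 0.0527, 'grasp_force': 37.3092, 'joint_positions': [-0.1466, -0.0668, 1.8283, 0.0006, 1.383, 1.3867]}
[0.0038, 0.0105, 0.2908] per row [0.0004, 0.001, 0.0291] mm/row 11.6 turn [-0.0004, 0.0009, -0.0008] [-0.0, 0.0001, -0.0001]
[-0.00280528 -0.04816929  0.18391421] [ 0.56019334 -0.00588934] 0.1812059298452552 0.18650378484620223
```

Request:
{"method": "drive_tool", "body": {"series": [[0,0.011,0.04,0,0,0],[0,0,0.05,0,0,0],[0,0,0.05,0,0,0],[0,0,0.05,0,0,0],[0,0,0.05,0,0,0],[0,0,0.03,0,0,0],[0,0,0.02,0,0,0],[0,0,0.011,0,0,0],[0,0,0,0,0,0],[0,0,0,0,0,0]]}}

```text
time: 27.87
ee_pos: [0.5581, -0.0105, 0.0546]
tcp_rot: [3.141, -0.002, 0.04]
ft_force: [-0.3, -0.1, -1.5]
width: 0.0526
grasp_force: 37.4
```

Request:
{"method": "drive_tool", "body": {"series": [[0,0,0,0,0,0],[0,0,0,0,0,0],[0,0,0,0,0,0],[0,0,0,0,0,0],[0,0,0,0,0,0]], "jaw": 0.8}}

```text
time: 28.28
ee_pos: [0.5576, -0.0108, 0.0541]
tcp_rot: [3.141, -0.001, 0.039]
ft_force: [-0.4, -0.7, 0.8]
width: 0.0683
grasp_force: 0.0
```

Request:
{"method": "drive_tool", "body": {"series": [[0,0,-0.02,0,0,0],[0,0,-0.04,0,0,0],[0,0,-0.06,0,0,0],[0,0,-0.07,0,0,0],[0,0,-0.07,0,0,0],[0,0,-0.06,0,0,0],[0,0,-0.05,0,0,0],[0,0,-0.02,0,0,0]]}}

```text
time: 28.95
ee_pos: [0.5591, -0.0109, 0.2146]
tcp_rot: [3.14, -0.007, 0.04]
ft_force: [-0.3, -0.0, 1.6]
width: 0.0683
grasp_force: 0.0
```

```bash
python3 -c "
from h import *
st();wj('w11',.558,-.011);wj('w12',.56,-.1);plan(.480,-.359,.215,.075,10)
W=cloud(load('w12'))
m=(W[...,2]>.064)&(W[...,2]<.09)&(abs(W[...,0]-.557)<.12)&(abs(W[...,1]+.057)<.15)
print(cv2.minAreaRect(W[m][:,:2].astype(np.float32)))"
```

```text
{'time': 28.95, 'ee_pos': [0.5591, -0.0109, 0.2146], 'tcp_rot': [3.1403, -0.0067, 0.0397], 'ft_force': [-0.3387, -0.0081, 1.6455], 'width': 0.0683, 'grasp_force': 0.0, 'joint_positions': [-0.1526, -0.0992, 1.787, 0.0, 1.447, 1.3785]}
[ 247  160   63   61 2968] [ 0.55795834 -0.01131357  0.06357056] ((0.5567269325256348, -0.011393620632588863), 0.02749243564903736)
[ 350  162   62   61 2957] [ 0.55976253 -0.10059075  0.06349881] ((0.5587623715400696, -0.10107773542404175), 0.02763654664158821)
[-0.2305, 0.8619, -0.0072] per row [-0.0231, 0.0862, -0.0007] mm/row 35.7 turn [0.0003, -0.0014, -0.0113] [0.0, -0.0001, -0.0011]
((0.5607714056968689, -0.05615595728158951), (0.174641951918602, 0.2412918359041214), 2.4392759799957275)
```

Both jars stand in the box. Now the lid.

Request:
{"method": "drive_tool", "body": {"series": [[-0.023,0.086,0,0,0,0],[-0.023,0.086,0,0,0,0],[-0.023,0.086,0,0,0,0],[-0.023,0.086,0,0,0,0],[-0.023,0.086,0,0,0,0],[-0.023,0.086,0,0,0,0],[-0.023,0.086,0,0,0,0],[-0.023,0.086,0,0,0,0],[-0.023,0.086,0,0,0,0],[-0.023,0.086,0,0,0,0]], "jaw": 1}}

```text
time: 29.88
ee_pos: [0.4775, -0.3589, 0.2071]
tcp_rot: [-3.139, 0.003, 0.039]
ft_force: [0.8, 0.3, -0.2]
width: 0.0856
grasp_force: 0.0
```

Request:
{"method": "drive_tool", "body": {"series": [[0,0,0,0,0,-0.011],[0,0,0,0,0,0],[0,0,0,0,0,0]]}}

```text
time: 30.13
ee_pos: [0.4782, -0.3575, 0.2075]
tcp_rot: [-3.139, 0.002, 0.073]
ft_force: [0.7, -0.0, -0.5]
width: 0.0855
grasp_force: 0.0
```

```bash
python3 -c "
from h import *
st();c=snap('wrist','w13');W=cloud(c);hsv=cv2.cvtColor(c['color'],cv2.COLOR_RGB2HSV);H,S,V=[hsv[...,i].astype(int) for i in range(3)]
near=(abs(W[...,0]-.48)<.15)&(abs(W[...,1]+.36)<.13)
m=near&(W[...,2]>.055)&(W[...,2]<.072)&(V<70)
print('handle',m.sum(),np.median(W[m],0),cv2.minAreaRect(W[m][:,:2].astype(np.float32)))
m=near&(W[...,2]>.012)&(W[...,2]<.025)&(H>100)&(H<125)&(S>120);print('lid',m.sum(),cv2.minAreaRect(W[m][:,:2].astype(np.float32)))
m=near&(S<70)&(V>130)&(abs(W[...,2]-.018)<.005)
k,l,s,ce=cv2.connectedComponentsWithStats(m.astype(np.uint8))
for i in range(1,k):
  if s[i,4]>100: print('dot',s[i],W[l==i].mean(0))
plan(.480,-.359,.055,.075,10)"
```

```text
{'time': 30.1333, 'ee_pos': [0.4782, -0.3575, 0.2075], 'tcp_rot': [-3.1387, 0.0021, 0.0728], 'ft_force': [0.7052, -0.0375, -0.5133], 'width': 0.0855, 'grasp_force': 0.0, 'joint_positions': [-0.7667, 0.0035, 1.6997, 0.0004, 1.442, 0.7313]}
handle 2324 [ 0.48644851 -0.3593325   0.06332211] ((0.48197099566459656, -0.359816312789917), (0.10883244127035141, 0.015779752284288406), 4.0608038902282715)
lid 48951 ((0.4811634421348572, -0.35996028780937195), (0.2583467662334442, 0.1918666660785675), 4.383848667144775)
dot [358  35  26  28 544] [ 0.59819759 -0.42890472  0.01907746]
dot [179  37  25  27 534] [ 0.5859762  -0.27352538  0.01924617]
dot [197 269  21  19 305] [ 0.36496686 -0.29056946  0.01927833]
dot [345 269  20  18 299] [ 0.37696922 -0.44598901  0.01916153]
[0.0037, 0.0061, 0.3824] per row [0.0004, 0.0006, 0.0382] mm/row 15.3 turn [-0.0007, 0.0005, -0.0004] [-0.0001, 0.0001, -0.0]
```

View pics/w13.png

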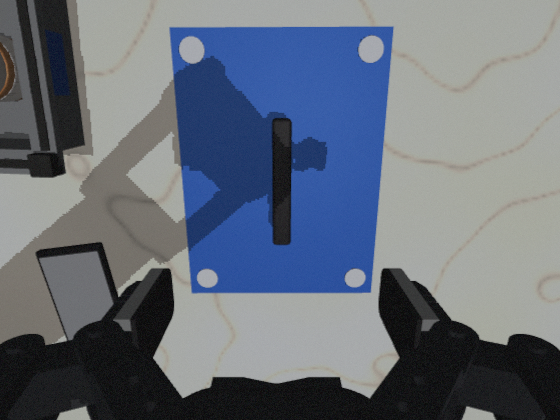

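Wrist view: the lid handle runs from (282,120) to (282,245), centred between the fingers. Descend and grip.

Request:
{"method": "drive_tool", "body": {"series": [[0.007,0.007,0.05,0,0,-0.001],[0,0,0.06,0,0,0],[0,0,0.06,0,0,0],[0,0,0.06,0,0,0],[0,0,0.06,0,0,0],[0,0,0.05,0,0,0],[0,0,0.03,0,0,0],[0,0,0.02,0,0,0],[0,0,0,0,0,0],[0,0,0,0,0,0]]}}

```text
time: 31.02
ee_pos: [0.4825, -0.3605, 0.0542]
tcp_rot: [3.141, -0.0, 0.078]
ft_force: [0.1, -0.4, 0.2]
width: 0.0857
grasp_force: 0.0
```

Request:
{"method": "drive_tool", "body": {"series": [[0,0,0,0,0,0],[0,0,0,0,0,0],[0,0,0,0,0,0],[0,0,0,0,0,0],[0,0,0,0,0,0],[0,0,0,0,0,0],[0,0,0,0,0,0],[0,0,0,0,0,0],[0,0,0,0,0,0]], "jaw": 0, "newtons": 100}}

```text
time: 31.77
ee_pos: [0.4822, -0.361, 0.0545]
tcp_rot: [3.141, -0.0, 0.077]
ft_force: [-2.5, 0.5, 5.0]
width: 0.012
grasp_force: 98.2
```

Request:
{"method": "drive_tool", "body": {"series": [[0,0,-0.02,0,0,0],[0,0,-0.04,0,0,0],[0,0,-0.06,0,0,0],[0,0,-0.07,0,0,0],[0,0,-0.07,0,0,0],[0,0,-0.07,0,0,0],[0,0,-0.05,0,0,0],[0,0,-0.02,0,0,0],[0,0,0,0,0,0]]}}

```text
time: 32.52
ee_pos: [0.4827, -0.3612, 0.2156]
tcp_rot: [3.139, -0.002, 0.077]
ft_force: [-0.0, 0.0, -3.5]
width: 0.0123
grasp_force: 98.4
```

```bash
python3 -c "
from h import *
st();plan(.5602,-.056,.2,1.612,10)"
```

```text
{'time': 32.5167, 'ee_pos': [0.4827, -0.3612, 0.2156], 'tcp_rot': [3.1392, -0.0024, 0.0774], 'ft_force': [-0.0013, 0.0486, -3.5484], 'width': 0.0123, 'grasp_force': 98.3591, 'joint_positions': [-0.7658, 0.0071, 1.6824, 0.0002, 1.4486, 0.7276]}
[0.2521, -0.7457, 0.0378] per row [0.0252, -0.0746, 0.0038] mm/row 31.5 turn [0.0012, -0.0, -0.4885] [0.0001, -0.0, -0.0488]
```

Request:
{"method": "drive_tool", "body": {"series": [[0.025,-0.075,0,0,0,0],[0.025,-0.075,0,0,0,0],[0.025,-0.075,0,0,0,0],[0.025,-0.075,0,0,0,0],[0.025,-0.075,0,0,0,0],[0.025,-0.075,0,0,0,0],[0.025,-0.075,0,0,0,0],[0.025,-0.075,0,0,0,0],[0.025,-0.075,0,0,0,0],[0.025,-0.075,0,0,0,0]]}}

```text
time: 33.35
ee_pos: [0.5571, -0.0519, 0.2102]
tcp_rot: [-3.14, 0.005, 0.077]
ft_force: [0.7, -0.4, -3.6]
width: 0.0124
grasp_force: 98.5
```

Request:
{"method": "drive_tool", "body": {"series": [[0,0,0,0,0,-0.037],[0,0,0,0,0,-0.037],[0,0,0,0,0,-0.037],[0,0,0,0,0,-0.037],[0,0,0,0,0,-0.037],[0,0,0,0,0,-0.037],[0,0,0,0,0,-0.037],[0,0,0,0,0,-0.037],[0,0,0,0,0,-0.037],[0,0,0,0,0,-0.037]]}}

```text
time: 34.18
ee_pos: [0.5569, -0.0534, 0.21]
tcp_rot: [-3.136, 0.0, 1.245]
ft_force: [0.5, -0.6, -3.8]
width: 0.012
grasp_force: 98.7
```

Request:
{"method": "drive_tool", "body": {"series": [[0,0,0,0,0,-0.037],[0,0,0,0,0,-0.037],[0,0,0,0,0,-0.037],[0,0,0,0,0,-0.008],[0,0,0,0,0,0],[0,0,0,0,0,0]]}}

```text
time: 34.68
ee_pos: [0.5573, -0.0535, 0.211]
tcp_rot: [-3.137, -0.001, 1.613]
ft_force: [-0.0, -0.6, -4.0]
width: 0.0121
grasp_force: 98.7
```

```bash
cat >> h.py <<'E'
def dots(c,zlo,zhi,verb=1):
    W=cloud(c);hsv=cv2.cvtColor(c['color'],cv2.COLOR_RGB2HSV);H,S,V=[hsv[...,i].astype(int) for i in range(3)]
    m=(S<80)&(V>80)&(W[...,2]>zlo)&(W[...,2]<zhi)&(abs(W[...,0]-.56)<.15)&(abs(W[...,1]+.056)<.19)
    k,l,s,ce=cv2.connectedComponentsWithStats(m.astype(np.uint8));out=[]
    for i in range(1,k):
        if s[i,4]>15:
            out.append(W[l==i].mean(0)); print('dot',s[i].tolist(),np.round(out[-1],4))
    b=(H>100)&(H<125)&(S>120)&(W[...,2]>zlo)&(W[...,2]<zhi)
    if b.sum(): print('lid',b.sum(),cv2.minAreaRect(W[b][:,:2].astype(np.float32)))
    return np.array(out)
E
python3 -c "
from h import *
st();c=snap('top','t14');dots(c,.13,.22);c=snap('wrist','w14');dots(c,.13,.22);plan(.5602,-.056,.13,1.612,10)"
```

```text
{'time': 34.6833, 'ee_pos': [0.5573, -0.0535, 0.211], 'tcp_rot': [-3.1375, -0.0012, 1.6125], 'ft_force': [-0.0245, -0.6295, -3.9645], 'width': 0.0121, 'grasp_force': 98.7206, 'joint_positions': [-0.2287, -0.0875, 1.7821, 0.0001, 1.4513, -0.2704]}
dot [330, 187, 8, 8, 48] [ 0.6377 -0.1598  0.1754]
dot [254, 192, 8, 8, 46] [0.6282 0.0623 0.1747]
dot [332, 240, 10, 8, 52] [ 0.4818 -0.166   0.1761]
dot [258, 245, 8, 8, 52] [0.4729 0.0551 0.176 ]
lid 2814 ((0.5402605533599854, -0.0241926908493042), (0.21532881259918213, 1.6578104496002197), 2.4335200786590576)
dot [82, 0, 49, 42, 1709] [0.4738 0.0544 0.1766]
dot [421, 0, 49, 42, 1699] [0.6295 0.0611 0.1758]
dot [247, 254, 11, 3, 26] [ 0.5461 -0.0418  0.2185]
dot [295, 254, 11, 4, 24] [ 0.5665 -0.0409  0.2185]
lid 104250 ((0.556277334690094, -0.05388777703046799), (0.19318249821662903, 0.23999810218811035), 2.3365418910980225)
[-0.0062, 0.0061, 0.2052] per row [-0.0006, 0.0006, 0.0205] mm/row 8.2 turn [-0.0008, -0.0002, 0.0003] [-0.0001, -0.0, 0.0]
```

View pics/w14.png

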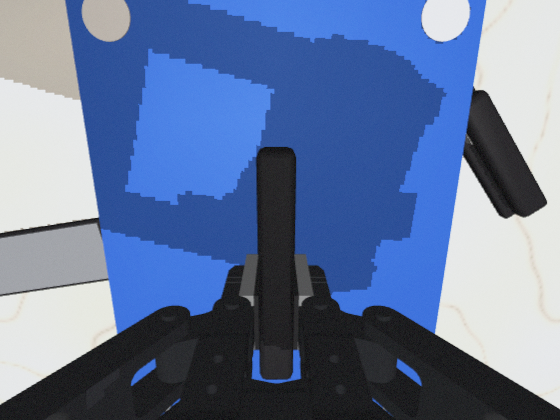

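Request:
{"method": "drive_tool", "body": {"series": [[-0.005,0.005,0.02,0,0,0],[-0.005,0.005,0.03,0,0,0],[0,0,0.04,0,0,0],[0,0,0.04,0,0,0],[0,0,0.03,0,0,0],[0,0,0.02,0,0,0],[0,0,0.01,0,0,0],[0,0,0,0,0,0],[0,0,0,0,0,0]]}}

```text
time: 35.53
ee_pos: [0.563, -0.0577, 0.138]
tcp_rot: [3.141, 0.0, 1.613]
ft_force: [0.9, 0.4, -2.9]
width: 0.0123
grasp_force: 98.7
```

```bash
python3 -c "
from h import *
st();c=snap('top','t15');d=dots(c,.07,.13);print(d.mean(0))"
```

```text
{'time': 35.5333, 'ee_pos': [0.563, -0.0577, 0.138], 'tcp_rot': [3.1411, 0.0001, 1.6135], 'ft_force': [0.9485, 0.3823, -2.8719], 'width': 0.0123, 'grasp_force': 98.7217, 'joint_positions': [-0.2336, -0.0136, 1.8365, 0.0, 1.3181, -0.2763]}
dot [328, 187, 7, 7, 41] [ 0.6438 -0.1636  0.102 ]
dot [257, 192, 7, 7, 41] [0.634  0.0577 0.1022]
dot [332, 237, 7, 8, 42] [ 0.4879 -0.1712  0.1028]
dot [260, 242, 7, 8, 48] [0.4786 0.0511 0.1023]
lid 2990 ((0.38490766286849976, -0.3992283046245575), (0.9658113718032837, 0.5228424668312073), 87.32957458496094)
[ 0.56108493 -0.05649415  0.10235897]
```

Request:
{"method": "drive_tool", "body": {"series": [[0,-0.003,0.01,0,0,0],[0,0,0.01,0,0,0],[0,0,0.008,0,0,0],[0,0,0.004,0,0,0],[0,0,0.002,0,0,0],[0,0,0,0,0,0],[0,0,0,0,0,0],[0,0,0,0,0,0]]}}

```text
time: 36.25
ee_pos: [0.5617, -0.0577, 0.1243]
tcp_rot: [3.141, 0.0, 1.614]
ft_force: [-0.7, -0.0, -4.3]
width: 0.0122
grasp_force: 98.7
```

Request:
{"method": "drive_tool", "body": {"series": [[0,0,0.002,0,0,0],[0,0,0.002,0,0,0],[0,0,0,0,0,0],[0,0,0,0,0,0]]}}

```text
time: 36.58
ee_pos: [0.5619, -0.0578, 0.1236]
tcp_rot: [3.141, 0.0, 1.614]
ft_force: [-3.0, 0.3, 2.6]
width: 0.012
grasp_force: 99.6
```

```bash
python3 -c "
from h import *
st();c=snap('top','t16');d=dots(c,.06,.13);print(d.mean(0))"
```

```text
{'time': 36.5833, 'ee_pos': [0.5619, -0.0578, 0.1236], 'tcp_rot': [3.1409, 0.0003, 1.6136], 'ft_force': [-3.0224, 0.2886, 2.5826], 'width': 0.012, 'grasp_force': 99.6143, 'joint_positions': [-0.2342, -0.0013, 1.8499, -0.0001, 1.2921, -0.277]}
dot [327, 188, 8, 7, 43] [ 0.6425 -0.1644  0.0878]
dot [257, 193, 7, 7, 41] [0.6326 0.0572 0.0884]
dot [331, 238, 7, 7, 43] [ 0.4862 -0.1709  0.0879]
dot [260, 242, 7, 8, 45] [0.4774 0.0512 0.0877]
lid 3045 ((0.3850141167640686, -0.3994356095790863), (0.9663019180297852, 0.5260711312294006), 87.46278381347656)
[ 0.55967638 -0.05670794  0.08795517]
```

The lid is level on the four blocks and centred. Release, rise and shut the jaw.

Request:
{"method": "drive_tool", "body": {"series": [[0,0,0,0,0,0],[0,0,0,0,0,0],[0,0,0,0,0,0],[0,0,0,0,0,0],[0,0,0,0,0,0],[0,0,0,0,0,0]], "jaw": 0.6, "newtons": 40}}

```text
time: 37.13
ee_pos: [0.5616, -0.0577, 0.1225]
tcp_rot: [3.141, -0.0, 1.614]
ft_force: [0.2, -0.2, -1.0]
width: 0.0509
grasp_force: 0.0
```

Request:
{"method": "drive_tool", "body": {"series": [[0,0,-0.02,0,0,0],[0,0,-0.04,0,0,0],[0,0,-0.05,0,0,0],[0,0,-0.03,0,0,0],[0,0,0,0,0,0]]}}

```text
time: 37.55
ee_pos: [0.5638, -0.0582, 0.1829]
tcp_rot: [3.135, 0.002, 1.614]
ft_force: [0.8, 0.0, 0.7]
width: 0.0513
grasp_force: 0.0
```

Request:
{"method": "drive_tool", "body": {"series": [[0,0,0,0,0,0],[0,0,0,0,0,0],[0,0,0,0,0,0],[0,0,0,0,0,0],[0,0,0,0,0,0],[0,0,0,0,0,0]], "jaw": 0}}

```text
time: 38.05
ee_pos: [0.5612, -0.0576, 0.1778]
tcp_rot: [-3.14, -0.0, 1.613]
ft_force: [-0.1, -0.4, 0.3]
width: -0.0003
grasp_force: 0.0
```

```bash
python3 -c "
from h import *
st();c=snap('top','t17');d=dots(c,.06,.13);print(d.mean(0));plan(.4774,.0512,.13,1.6135,5)"
```

```text
{'time': 38.05, 'ee_pos': [0.5612, -0.0576, 0.1778], 'tcp_rot': [-3.1405, -0.0003, 1.6134], 'ft_force': [-0.0852, -0.4333, 0.269], 'width': -0.0003, 'grasp_force': 0.0, 'joint_positions': [-0.2343, -0.0538, 1.8066, 0.0, 1.39, -0.2769]}
dot [327, 188, 8, 7, 40] [ 0.6425 -0.1644  0.0879]
dot [257, 193, 7, 7, 41] [0.6326 0.0572 0.0886]
dot [332, 237, 6, 8, 38] [ 0.4865 -0.1716  0.0875]
dot [260, 242, 7, 8, 46] [0.4775 0.051  0.0874]
lid 2858 ((0.49621763825416565, -0.44586366415023804), (1.0741733312606812, 0.43101921677589417), 68.71521759033203)
[ 0.55977434 -0.05696364  0.08784281]
[0.2808, -0.1978, 0.1202] per row [0.0562, -0.0396, 0.024] mm/row 29.1 turn [-0.0003, -0.0001, 0.0] [-0.0001, -0.0, 0.0]
```

Request:
{"method": "drive_tool", "body": {"series": [[0.056,-0.04,0,0,0,0],[0.056,-0.04,0,0,0,0],[0.056,-0.04,0,0,0,0],[0.056,-0.04,0,0,0,0],[0.057,-0.038,0,0,0,0],[0,0,0.04,0,0,0],[0,0,0.05,0,0,0],[0,0,0.05,0,0,0],[0,0,0.02,0,0,0],[0,0,0,0,0,0]]}}

```text
time: 38.93
ee_pos: [0.4757, 0.0513, 0.112]
tcp_rot: [-3.137, -0.0, 1.614]
ft_force: [-1.0, 0.2, -0.5]
width: 0.0
grasp_force: 0.0
```

Request:
{"method": "drive_tool", "body": {"series": [[0,0,0.005,0,0,0],[0,0,0.005,0,0,0],[0,0,0.003,0,0,0],[0,0,0.003,0,0,0],[0,0,0.003,0,0,0],[0,0,0.003,0,0,0],[0,0,0.003,0,0,0],[0,0,0.003,0,0,0],[0,0,0.003,0,0,0],[0,0,0,0,0,0]]}}

```text
time: 39.77
ee_pos: [0.4774, 0.0512, 0.1018]
tcp_rot: [-3.141, -0.0, 1.613]
ft_force: [0.4, -0.1, -0.0]
width: 0.0001
grasp_force: 0.0
```

Request:
{"method": "drive_tool", "body": {"series": [[0,0,0.003,0,0,0],[0,0,0.003,0,0,0],[0,0,0.003,0,0,0],[0,0,0.003,0,0,0],[0,0,0,0,0,0]]}}

```text
time: 40.18
ee_pos: [0.4774, 0.0512, 0.097]
tcp_rot: [-3.141, -0.0, 1.614]
ft_force: [-0.3, 0.4, -0.1]
width: 0.0
grasp_force: 0.0
```

```bash
python3 -c "
from h import *
st();c=snap('scene','s18');dots(c,.06,.13)
a=c['color'][150:290,160:330]
cv2.imwrite('pics/s18c.png',cv2.resize(np.clip(a*1.4,0,255).astype(np.uint8)[:,:,::-1],None,fx=4,fy=4,interpolation=cv2.INTER_CUBIC))"
```

```text
{'time': 40.1833, 'ee_pos': [0.4774, 0.0512, 0.097], 'tcp_rot': [-3.141, -0.0001, 1.6135], 'ft_force': [-0.3495, 0.3827, -0.1247], 'width': 0.0, 'grasp_force': 0.0, 'joint_positions': [-0.0482, -0.1796, 2.0638, 0.0, 1.2579, -0.091]}
dot [268, 181, 8, 5, 33] [0.4822 0.0496 0.0901]
dot [191, 200, 8, 7, 45] [ 0.4879 -0.1711  0.0877]
dot [289, 222, 8, 7, 46] [0.6351 0.0573 0.0885]
dot [206, 246, 8, 8, 52] [ 0.6442 -0.1645  0.088 ]
lid 5845 ((0.24932679533958435, -0.017842769622802734), (1.8180465698242188, 0.8407639265060425), 49.32843017578125)
```

View pics/s18c.png

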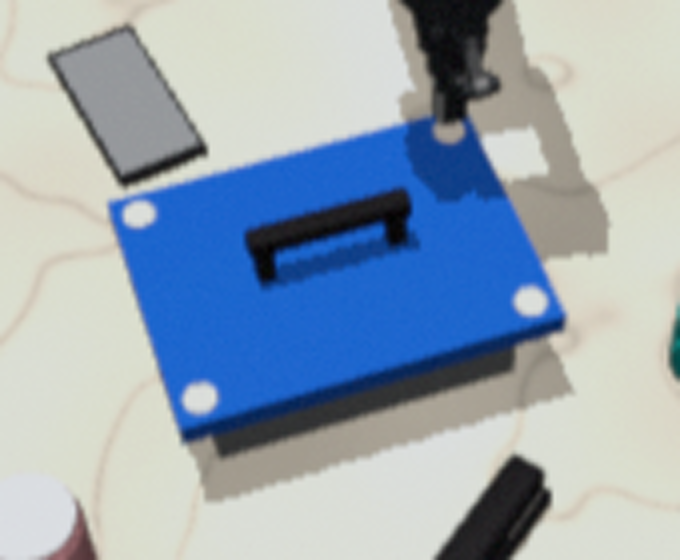

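The fingertip at (448,120) is still just above the dot (448,132), not touching yet. Continue slowly.

Request:
{"method": "drive_tool", "body": {"series": [[0,0,0.003,0,0,0],[0,0,0.003,0,0,0],[0,0,0.003,0,0,0],[0,0,0,0,0,0]]}}

```text
time: 40.57
ee_pos: [0.4774, 0.0512, 0.0934]
tcp_rot: [-3.141, -0.0, 1.613]
ft_force: [-0.5, 0.0, -0.4]
width: 0.0002
grasp_force: 0.0
```

Request:
{"method": "drive_tool", "body": {"series": [[0,0,0.003,0,0,0],[0,0,0.003,0,0,0],[0,0,0,0,0,0]]}}

```text
time: 40.82
ee_pos: [0.4774, 0.0512, 0.091]
tcp_rot: [-3.141, -0.0, 1.614]
ft_force: [-0.5, 0.7, -0.1]
width: -0.0003
grasp_force: 0.0
```

```bash
python3 -c "
from h import *
st();c=snap('scene','s19');dots(c,.05,.13)
W=cloud(c);m=(abs(W[...,0]-.4774)<.03)&(abs(W[...,1]-.0512)<.03)&(W[...,2]>.05)
for z in np.arange(.06,.2,.01):
  q=W[m&(abs(W[...,2]-z)<.005)]
  if len(q): print(round(z,2),len(q),q.mean(0),q.min(0),q.max(0))
a=c['color'][160:220,220:320]
cv2.imwrite('pics/s19c.png',cv2.resize(np.clip(a*1.8,0,255).astype(np.uint8)[:,:,::-1],None,fx=8,fy=8,interpolation=cv2.INTER_CUBIC))"
```

```text
{'time': 40.8167, 'ee_pos': [0.4774, 0.0512, 0.091], 'tcp_rot': [-3.1411, -0.0, 1.6136], 'ft_force': [-0.5078, 0.7394, -0.0675], 'width': -0.0003, 'grasp_force': 0.0, 'joint_positions': [-0.0483, -0.1715, 2.0677, -0.0, 1.2459, -0.091]}
dot [268, 182, 8, 4, 23] [0.4839 0.0492 0.0894]
dot [191, 200, 8, 7, 45] [ 0.4878 -0.1711  0.0877]
dot [289, 222, 8, 7, 48] [0.6348 0.0575 0.0882]
dot [206, 246, 8, 8, 51] [ 0.6436 -0.1644  0.0874]
lid 5904 ((0.24975553154945374, -0.01578342914581299), (1.8154791593551636, 0.8421995639801025), 49.418941497802734)
0.08 20 [0.4872156  0.04453972 0.08352994] [0.46025511 0.02162785 0.08063304] [0.50371281 0.06975542 0.08490315]
0.09 152 [0.48902481 0.04238471 0.08804704] [0.46259415 0.02171705 0.08501124] [0.50735485 0.06914034 0.0942828 ]
0.1 13 [0.48515113 0.04757639 0.10124166] [0.47495296 0.0403996  0.09692515] [0.49115391 0.06131199 0.1049958 ]
0.11 16 [0.48790856 0.04746548 0.11085339] [0.47558469 0.04002871 0.10604536] [0.49271878 0.05832061 0.11457497]
0.12 15 [0.48731391 0.0460289  0.11824888] [0.47764149 0.03889513 0.11503532] [0.49334923 0.05868
[... 217 characters left out ...]
 0.05490101 0.14362451]
0.15 18 [0.48974284 0.04306181 0.14832678] [0.44767109 0.03628719 0.14507137] [0.50633821 0.05666683 0.15414609]
0.16 22 [0.48998306 0.04473126 0.15999969] [0.46835154 0.03426589 0.15551811] [0.49549959 0.06889548 0.16408465]
0.17 22 [0.48437781 0.03655864 0.17024216] [0.45927632 0.03259463 0.16598732] [0.50262649 0.04580382 0.17474812]
0.18 20 [0.48974238 0.03930138 0.18073143] [0.46578988 0.03234441 0.17506086] [0.50714115 0.06984581 0.18493261]
0.19 19 [0.49310732 0.0415898  0.19072464] [0.47014589 0.03109942 0.18637854] [0.50614716 0.07035697 0.19439642]
0.2 20 [0.49590334 0.03940425 0.19958208] [0.48863926 0.0321249  0.19505776] [0.50567262 0.06952006 0.20297512]
```

View pics/s19c.png

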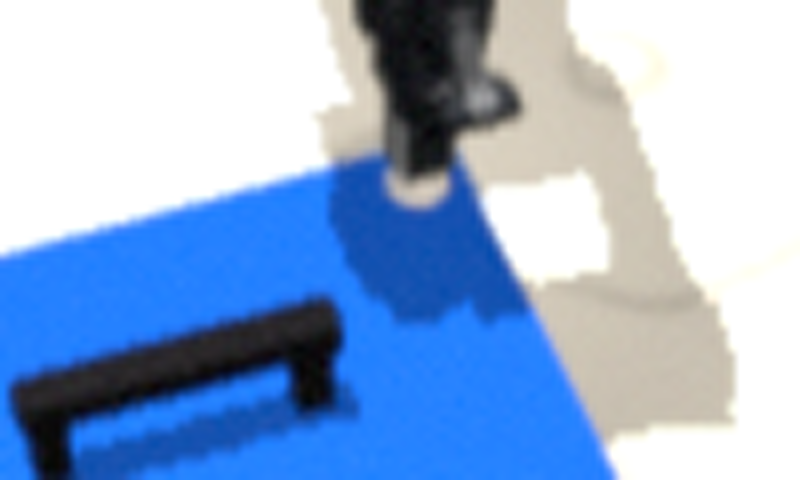

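The crop shows the fingertip (420,170) practically at the dot (418,190). Keep lowering in small steps.

Request:
{"method": "drive_tool", "body": {"series": [[0,0,0.003,0,0,0],[0,0,0.003,0,0,0],[0,0,0,0,0,0]]}}

```text
time: 41.12
ee_pos: [0.4774, 0.0512, 0.0886]
tcp_rot: [-3.141, -0.0, 1.614]
ft_force: [-0.4, 0.3, 0.0]
width: 0.0001
grasp_force: 0.0
```

Request:
{"method": "drive_tool", "body": {"series": [[0,0,0.003,0,0,0],[0,0,0.003,0,0,0],[0,0,0,0,0,0]]}}

```text
time: 41.37
ee_pos: [0.4774, 0.0512, 0.0862]
tcp_rot: [-3.141, -0.0, 1.614]
ft_force: [0.1, 0.9, -0.9]
width: -0.0004
grasp_force: 0.0
```

Request:
{"method": "drive_tool", "body": {"series": [[0,0,0.003,0,0,0],[0,0,0.003,0,0,0],[0,0,0,0,0,0]]}}

```text
time: 41.62
ee_pos: [0.4778, 0.0512, 0.0848]
tcp_rot: [-3.142, 0.0, 1.614]
ft_force: [-1.5, -0.2, 4.7]
width: 0.0001
grasp_force: 2.3
```

Request:
{"method": "drive_tool", "body": {"series": [[0,0,0.003,0,0,0],[0,0,0.003,0,0,0],[0,0,0.003,0,0,0],[0,0,0.003,0,0,0],[0,0,0,0,0,0]]}}

```text
time: 42.03
ee_pos: [0.4778, 0.0513, 0.0807]
tcp_rot: [-3.141, -0.0, 1.614]
ft_force: [-5.0, 0.4, 9.5]
width: -0.0
grasp_force: 4.5
```

Request:
{"method": "drive_tool", "body": {"series": [[0,0,0.003,0,0,0],[0,0,0.003,0,0,0],[0,0,0.003,0,0,0],[0,0,0.003,0,0,0],[0,0,0,0,0,0]]}}

```text
time: 42.45
ee_pos: [0.4779, 0.0513, 0.076]
tcp_rot: [-3.141, -0.0, 1.614]
ft_force: [-5.3, -0.1, 8.8]
width: 0.0001
grasp_force: 4.8
```

Request:
{"method": "drive_tool", "body": {"series": [[0,0,0.003,0,0,0],[0,0,0.002,0,0,0],[0,0,0,0,0,0],[0,0,0,0,0,0]]}}

```text
time: 42.78
ee_pos: [0.4781, 0.0514, 0.0756]
tcp_rot: [-3.141, -0.0, 1.614]
ft_force: [-9.1, 0.1, 18.3]
width: 0.0002
grasp_force: 9.4
```

First corner is at its stop (18 N, 10 mm travelled). Rise and check.

Request:
{"method": "drive_tool", "body": {"series": [[0,0,-0.01,0,0,0],[0,0,-0.03,0,0,0],[0,0,-0.04,0,0,0],[0,0,0,0,0,0]]}}

```text
time: 43.12
ee_pos: [0.4798, 0.0511, 0.1079]
tcp_rot: [3.136, 0.001, 1.614]
ft_force: [-0.1, 0.0, 0.4]
width: -0.0002
grasp_force: 0.0
```

```bash
python3 -c "
from h import *
st();c=snap('top','t20');d=dots(c,.05,.13);c=snap('scene','s20');d=dots(c,.05,.13);plan(.4865,-.1714,.092,1.6135,7)"
```

```text
{'time': 43.1167, 'ee_pos': [0.4798, 0.0511, 0.1079], 'tcp_rot': [3.1357, 0.0005, 1.6136], 'ft_force': [-0.1289, 0.0073, 0.3978], 'width': -0.0002, 'grasp_force': 0.0, 'joint_positions': [-0.0482, -0.1922, 2.0549, -0.0, 1.273, -0.091]}
dot [327, 188, 8, 7, 41] [ 0.6426 -0.1643  0.0885]
dot [257, 192, 7, 8, 39] [0.6331 0.057  0.0877]
dot [331, 238, 7, 7, 41] [ 0.4866 -0.1705  0.0878]
lid 4654 ((0.3820649981498718, -0.39909905195236206), (0.9538674354553223, 0.5437906980514526), 88.87506866455078)
dot [268, 179, 8, 7, 44] [0.4792 0.05   0.0895]
dot [191, 200, 8, 7, 45] [ 0.4877 -0.1711  0.0875]
dot [289, 222, 8, 7, 48] [0.6346 0.0576 0.0878]
dot [206, 246, 8, 8, 52] [ 0.644  -0.1644  0.0878]
lid 5916 ((0.24971088767051697, -0.012875080108642578), (1.825334906578064, 0.8510507345199585), 50.53205871582031)
[-0.5568, -0.0032, 0.0332] per row [-0.0795, -0.0005, 0.0047] mm/row 31.9 turn [0.0007, 0.0001, -0.0] [0.0001, 0.0, -0.0]
```

Request:
{"method": "drive_tool", "body": {"series": [[-0.08,0,0,0,0,0],[-0.08,0,0,0,0,0],[-0.08,0,0,0,0,0],[-0.08,0,0,0,0,0],[-0.08,0,0,0,0,0],[-0.08,0,0,0,0,0],[-0.077,-0.003,0,0,0,0],[0,0,0.015,0,0,0],[0,0,0.015,0,0,0],[0,0,0,0,0,0]]}}

```text
time: 44.05
ee_pos: [0.4842, -0.1703, 0.0897]
tcp_rot: [-3.138, -0.003, 1.613]
ft_force: [0.0, 0.1, -0.5]
width: -0.0001
grasp_force: 0.0
```

Request:
{"method": "drive_tool", "body": {"series": [[0,0,0.005,0,0,0],[0,0,0.005,0,0,0],[0,0,0.003,0,0,0],[0,0,0.003,0,0,0],[0,0,0.003,0,0,0],[0,0,0,0,0,0]]}}

```text
time: 44.55
ee_pos: [0.4861, -0.1712, 0.0851]
tcp_rot: [3.141, 0.0, 1.614]
ft_force: [-0.1, -0.6, 0.6]
width: 0.0001
grasp_force: 0.0
```

Just above contact. Press the 10 mm in steps.

Request:
{"method": "drive_tool", "body": {"series": [[0,0,0.003,0,0,0],[0,0,0.003,0,0,0],[0,0,0.003,0,0,0],[0,0,0.003,0,0,0],[0,0,0.003,0,0,0],[0,0,0.003,0,0,0],[0,0,0,0,0,0]]}}

```text
time: 45.13
ee_pos: [0.4861, -0.1713, 0.0789]
tcp_rot: [-3.141, -0.0, 1.614]
ft_force: [-3.5, 2.7, 6.4]
width: 0.0001
grasp_force: 3.3
```

Request:
{"method": "drive_tool", "body": {"series": [[0,0,0.003,0,0,0],[0,0,0.003,0,0,0],[0,0,0.002,0,0,0],[0,0,0,0,0,0],[0,0,0,0,0,0]]}}

```text
time: 45.55
ee_pos: [0.486, -0.1713, 0.0757]
tcp_rot: [-3.141, -0.0, 1.614]
ft_force: [-3.5, 1.8, 8.0]
width: -0.0004
grasp_force: 3.5
```

Request:
{"method": "drive_tool", "body": {"series": [[0,0,0.003,0,0,0],[0,0,0.002,0,0,0],[0,0,0,0,0,0],[0,0,0,0,0,0]]}}

```text
time: 45.88
ee_pos: [0.4862, -0.1714, 0.0754]
tcp_rot: [-3.141, -0.001, 1.614]
ft_force: [-8.7, 3.7, 16.6]
width: 0.0
grasp_force: 8.4
```

Request:
{"method": "drive_tool", "body": {"series": [[0,0,-0.01,0,0,0],[0,0,-0.03,0,0,0],[0,0,-0.04,0,0,0],[0,0,-0.01,0,0,0],[0,0,0,0,0,0]]}}

```text
time: 46.3
ee_pos: [0.4872, -0.1721, 0.1106]
tcp_rot: [3.138, 0.002, 1.613]
ft_force: [1.3, -0.9, 0.2]
width: 0.0001
grasp_force: 0.0
```

```bash
python3 -c "
from h import *
st();c=snap('scene','s21');d=dots(c,.05,.13);plan(.6426,-.1643,.095,1.6135,5)"
```

```text
{'time': 46.3, 'ee_pos': [0.4872, -0.1721, 0.1106], 'tcp_rot': [3.138, 0.0021, 1.6135], 'ft_force': [1.2917, -0.8786, 0.1888], 'width': 0.0001, 'grasp_force': 0.0, 'joint_positions': [-0.4837, -0.1058, 1.9735, -0.0, 1.2698, -0.5264]}
dot [268, 182, 8, 6, 39] [0.4786 0.0506 0.0787]
dot [191, 201, 8, 8, 45] [ 0.4866 -0.1713  0.078 ]
dot [288, 222, 9, 7, 48] [0.6341 0.0573 0.0881]
dot [206, 246, 8, 7, 50] [ 0.6438 -0.1648  0.0886]
lid 5602 ((0.2570309340953827, -0.011008620262145996), (1.8195760250091553, 0.8452808856964111), 50.87218475341797)
[0.002, 0.3907, 0.0364] per row [0.0004, 0.0781, 0.0073] mm/row 31.4 turn [0.0005, 0.0003, -0.0] [0.0001, 0.0001, -0.0]
```

Two are down (0.078) and two up (0.088). Next is the +x −y corner.

Request:
{"method": "drive_tool", "body": {"series": [[0,0.078,0,0,0,0],[0,0.078,0,0,0,0],[0,0.078,0,0,0,0],[0,0.078,0,0,0,0],[0.002,0.078,0,0,0,0],[0,0,0.015,0,0,0],[0,0,0.015,0,0,0],[0,0,0.015,0,0,0],[0,0,0,0,0,0]]}}

```text
time: 47.1
ee_pos: [0.6391, -0.1634, 0.0874]
tcp_rot: [-3.137, -0.002, 1.613]
ft_force: [-0.2, 0.1, 0.1]
width: -0.0002
grasp_force: 0.0
```

Request:
{"method": "drive_tool", "body": {"series": [[0,0,0.005,0,0,0],[0,0,0.003,0,0,0],[0,0,0.003,0,0,0],[0,0,0,0,0,0]]}}

```text
time: 47.43
ee_pos: [0.6414, -0.1641, 0.0863]
tcp_rot: [3.141, 0.0, 1.613]
ft_force: [-0.5, 0.2, -0.4]
width: 0.0001
grasp_force: 0.0
```

Request:
{"method": "drive_tool", "body": {"series": [[0,0,0.003,0,0,0],[0,0,0.003,0,0,0],[0,0,0.003,0,0,0],[0,0,0.003,0,0,0],[0,0,0.003,0,0,0],[0,0,0.003,0,0,0],[0,0,0.003,0,0,0],[0,0,0,0,0,0]]}}

```text
time: 48.1
ee_pos: [0.6423, -0.1643, 0.08]
tcp_rot: [3.14, 0.001, 1.614]
ft_force: [-3.9, 0.7, 8.2]
width: -0.0001
grasp_force: 3.7
```

Request:
{"method": "drive_tool", "body": {"series": [[0,0,0.003,0,0,0],[0,0,0.003,0,0,0],[0,0,0.003,0,0,0],[0,0,0.002,0,0,0],[0,0,0,0,0,0],[0,0,0,0,0,0]]}}

```text
time: 48.6
ee_pos: [0.6425, -0.1644, 0.0759]
tcp_rot: [3.14, 0.001, 1.614]
ft_force: [-3.4, 1.1, 8.9]
width: -0.0002
grasp_force: 4.2
```

Request:
{"method": "drive_tool", "body": {"series": [[0,0,0.003,0,0,0],[0,0,0.002,0,0,0],[0,0,0,0,0,0],[0,0,0,0,0,0]]}}

```text
time: 48.93
ee_pos: [0.6427, -0.1644, 0.0755]
tcp_rot: [3.14, 0.001, 1.614]
ft_force: [-6.7, 1.5, 15.9]
width: 0.0
grasp_force: 7.4
```

Request:
{"method": "drive_tool", "body": {"series": [[0,0,-0.01,0,0,0],[0,0,-0.03,0,0,0],[0,0,-0.04,0,0,0],[0,0,-0.01,0,0,0],[0,0,0,0,0,0]]}}

```text
time: 49.35
ee_pos: [0.6431, -0.1644, 0.1097]
tcp_rot: [3.138, 0.002, 1.614]
ft_force: [-0.1, -0.2, 0.5]
width: -0.0
grasp_force: 0.0
```

```bash
python3 -c "
from h import *
st();c=snap('scene','s22');d=dots(c,.05,.13);c=snap('top','t22');d=dots(c,.05,.13);plan(.6328,.0572,.095,1.6135,7)"
```

```text
{'time': 49.35, 'ee_pos': [0.6431, -0.1644, 0.1097], 'tcp_rot': [3.1377, 0.0016, 1.6136], 'ft_force': [-0.1263, -0.212, 0.5299], 'width': -0.0, 'grasp_force': 0.0, 'joint_positions': [-0.3624, 0.2348, 1.6177, 0.0, 1.2849, -0.4051]}
dot [268, 180, 8, 6, 40] [0.4779 0.0506 0.0863]
dot [288, 222, 9, 7, 50] [0.6345 0.0567 0.0882]
dot [206, 247, 9, 8, 54] [ 0.6432 -0.1648  0.0797]
lid 4929 ((0.25147342681884766, -0.018214285373687744), (1.821852684020996, 0.8386156558990479), 49.64592361450195)
dot [257, 193, 7, 7, 41] [0.6326 0.0572 0.088 ]
dot [260, 242, 7, 8, 44] [0.477  0.0511 0.0852]
lid 3884 ((0.4960757791996002, -0.44641417264938354), (1.0748189687728882, 0.43056002259254456), 68.71315002441406)
[0.5532, 0.0015, 0.0304] per row [0.079, 0.0002, 0.0043] mm/row 31.7 turn [-0.0, -0.0, 0.0] [-0.0, -0.0, 0.0]
```

Three blocks are down; the lid rocks on the last. Now the +x +y corner.

Request:
{"method": "drive_tool", "body": {"series": [[0.079,0,0,0,0,0],[0.079,0,0,0,0,0],[0.079,0,0,0,0,0],[0.079,0,0,0,0,0],[0.079,0,0,0,0,0],[0.079,0,0,0,0,0],[0.079,0.002,0,0,0,0],[0,0,0.02,0,0,0],[0,0,0.02,0,0,0],[0,0,0,0,0,0]]}}

```text
time: 50.28
ee_pos: [0.631, 0.0568, 0.0878]
tcp_rot: [-3.136, 0.0, 1.614]
ft_force: [-0.4, -0.6, -0.0]
width: -0.0002
grasp_force: 0.0
```

Request:
{"method": "drive_tool", "body": {"series": [[0,0,0.005,0,0,0],[0,0,0.005,0,0,0],[0,0,0.004,0,0,0],[0,0,0.004,0,0,0],[0,0,0.004,0,0,0],[0,0,0.004,0,0,0],[0,0,0.003,0,0,0],[0,0,0,0,0,0]]}}

```text
time: 50.95
ee_pos: [0.6334, 0.0561, 0.081]
tcp_rot: [3.141, 0.001, 1.613]
ft_force: [-2.5, -1.6, 4.3]
width: 0.0
grasp_force: 2.5
```

Request:
{"method": "drive_tool", "body": {"series": [[0,0,0.004,0,0,0],[0,0,0.004,0,0,0],[0,0,0.003,0,0,0],[0,0,0.003,0,0,0],[0,0,0.003,0,0,0],[0,0,0.003,0,0,0],[0,0,0,0,0,0],[0,0,0,0,0,0]]}}

```text
time: 51.62
ee_pos: [0.6335, 0.0562, 0.075]
tcp_rot: [-3.141, 0.001, 1.613]
ft_force: [-7.1, -1.2, 13.7]
width: -0.0001
grasp_force: 6.9
```

Request:
{"method": "drive_tool", "body": {"series": [[0,0,0.003,0,0,0],[0,0,0.002,0,0,0],[0,0,0,0,0,0],[0,0,0,0,0,0]]}}

```text
time: 51.95
ee_pos: [0.6336, 0.0562, 0.075]
tcp_rot: [-3.141, 0.001, 1.613]
ft_force: [-12.4, -0.7, 21.5]
width: 0.0001
grasp_force: 11.2
```

Stop reached (21 N). Rise clear and check everything.

Request:
{"method": "drive_tool", "body": {"series": [[0,0,-0.01,0,0,0],[0,0,-0.03,0,0,0],[0,0,-0.06,0,0,0],[0,0,-0.08,0,0,0],[0,0,-0.08,0,0,0],[0,0,-0.04,0,0,0],[0,0,-0.01,0,0,0],[0,0,0,0,0,0]]}}

```text
time: 52.62
ee_pos: [0.6342, 0.0568, 0.1959]
tcp_rot: [3.138, 0.0, 1.613]
ft_force: [0.9, -0.1, 0.4]
width: -0.0002
grasp_force: 0.0
```

```bash
python3 -c "
from h import *
st();c=snap('scene','s23');d=dots(c,.05,.13);rests('s24');c=snap('top','t23');d=dots(c,.05,.13);print(d.mean(0))
a=load('s24')['color'];cv2.imwrite('pics/fin.png',a[:,:,::-1])"
```

```text
{'time': 52.6167, 'ee_pos': [0.6342, 0.0568, 0.1959], 'tcp_rot': [3.1376, 0.0002, 1.6131], 'ft_force': [0.939, -0.1387, 0.432], 'width': -0.0002, 'grasp_force': 0.0, 'joint_positions': [-0.0275, 0.0992, 1.62, 0.0001, 1.4184, -0.0698]}
dot [268, 182, 8, 6, 39] [0.4786 0.0506 0.0782]
dot [191, 202, 8, 7, 44] [ 0.4873 -0.1714  0.0777]
dot [288, 224, 9, 7, 48] [0.6337 0.0571 0.0777]
dot [206, 248, 9, 8, 54] [ 0.6438 -0.1648  0.0778]
lid 5879 ((0.17336991429328918, 0.020049333572387695), (1.7769190073013306, 0.9562450647354126), 42.20171356201172)
[404.66666667 142.66666667] [0.47925337 0.45274793 0.12721046]
[375.66666667 148.55555556] [0.47578876 0.36200597 0.12516237]
dot [327, 188, 7, 7, 41] [ 0.6426 -0.1639  0.0784]
dot [331, 238, 7, 7, 40] [ 0.4856 -0.1709  0.0785]
lid 4003 ((0.5019350051879883, -0.4706904888153076), (1.047111988067627, 0.42493700981140137), 66.83104705810547)
[ 0.56410816 -0.16741221  0.07841665]
```

View pics/fin.png

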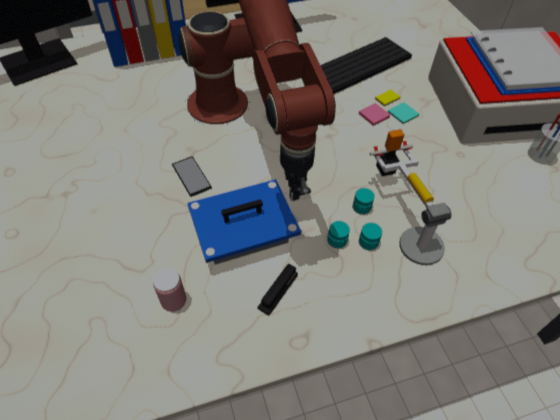

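The lid is flat and home, all four dots at 0.078. The scanner hangs in the fork at (392,150), and the stapler (278,289) and tumbler (170,288) are untouched. Handing in.

```bash
python3 -c "
from h import *
print(hand_in())"
```

```text
the job is handed in; nothing more can be done
None
```

I handed the job in at about 53 s of the 210 s allowed; `hand_in()` returned no verdict. My last images showed the scanner hanging in the fork, the lid flat with all four corners at their stops, and the stapler and tumbler apparently unmoved; both jars measured upright in the box before the lid went on.

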